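# Proof-hold a machine spring on the beam tester

### The arm

A 6-joint arm with a two-finger parallel gripper is mounted at the origin on the work surface. World frame = base frame: x ahead of the robot, y to its left, z up, the work surface at z = 0. Lengths are in m, angles in rad, forces in N, time in s.
With the tool pointing down it reaches from about 0.25 to 0.725 m from the base axis. Payload 4 kg.
Tool frame: the origin (TCP) lies midway between the tips of the shut fingers; the grasp point (between the pads) lies 19 mm behind it (bot.grip_depth is the distance from the TCP to the grasp point, in m); z points along the fingers, y is the line along which they close (so a half turn about z gives the same grasp; the last joint's range is limited). The gripper opens to 85 mm and grips with 20 to 120 N. Pads are 22 mm wide; open, the fingers measure 114 mm over their backs; the gripper's body (76 mm by 85 mm) begins 54 mm behind the grasp point. The pads swing forward as they close: fully open they stand 13 mm farther back than shut.
Start: joints at [1.198, 0.241, 0.005, 1.335, 0, 1.571], TCP at [0.182, 0.466, 0.231] pointing down, gripper open.
Joint ranges: [-2.72, 2.72], [-1.05, 1.87], [-1.09, 1.28], [-1.99, 2.15], [-1.42, 1.44], [-3.14, 3.14]. Speed limits (rad/s): [2.79, 2.79, 3.14, 3.14, 3.14, 3.14].

### API

Orientations are given as a unit quaternion [x, y, z, w].
In Python, from workcell import bot gives the robot as it stands.
- The arm moves only by the shell command python3 -m creep 'ROWS'. ROWS is JSON, one flat list of numbers, 5 for each row, row after row: the shift along the world's x, y, z in m, then the turn about the world's z in rad, then the finger opening in m, from 0 to 0.0854. In form: [x, y, z, twist, claw, x, y, z, twist, claw, ...]. A call has 1 to 10 rows; each row is the pose to reach, as a shift and turn from the pose commanded when the call began; what a row does not reach only later rows make up. A row lasts 1/12 s, in which the tool goes at most 41.7 mm and 7.16 degrees, less where a joint would pass 70% of its speed; a pose out of reach is approached as far as the arm can. A call with a gripper value outside its range is refused whole. The fingers move at their own pace and stop on an object; the grip force is fixed at half the most. Time passes only in rows, so rows that repeat a pose let the fingers close. It gives the time, the measured TCP pose, the force, the opening and the grip force at its end, in the units of the state.
- bot.get_obs(): the state, without advancing time (a new reading comes with each control period).
- bot.camera(name): name is "scene" or "side" or "wrist"; returns a dict with "pixels" (400x640x3 uint8, red, green, blue), "camera_matrix" (3x3 intrinsics, pixels), "extrinsics" (4x4, takes a point from world to camera coordinates); the wrist camera has in their place "T_tool_cam" (4x4, takes a point from camera to tool coordinates, whose origin is the TCP and whose axes are the flange's). Camera axes: x right, y down, z forward; pixel columns grow to the right and rows downward; lengths in m; the calibration is good to about 2 mm. The wrist camera is an equidistant fisheye: a pixel r from the principal point sees the ray r / f radians off the axis. A picture is of the moment at which its call begins: read the wrist's pose just before it. There is no depth.
- bot.job_done(): hands the job in; it is judged then, once.
Trained networks look in the newest picture that a camera, given by its name, has taken for a name from the list of things; names that differ only in an ending like _2 or _b are one class to them, and where a whole thing is asked for, a point or a joint stands for the part that bears it (a point fixed in the world has none). Each returns a list of dicts, best first, with "score" (0 to 1); they miss things now and then, are a little off and sometimes report something else, mostly with a low value. They report only what shows in the picture. A call takes as long as a camera call.
- bot.look_for(camera, thing): "centre" ([column, row] as shares, 0 to 1, of the picture: columns of its width, rows of its height, amid what is visible of it).
- bot.place_of(camera, thing): "centre" ([column, row] as shares, 0 to 1, of the picture: columns of its width, rows of its height: a listed point, or the origin of a listed thing).
The state is a dict: "clock": time; "joint_pos": joint angles; "joint_vel": joint speeds; "tau": joint torques, N m; "eef_pos": TCP position; "tool_rot": TCP orientation; "ft_force": force on the tool from outside, world axes, zero at the start; "ft_torque": the same for the moment, N m; "grip_width": finger opening in m; "grasp_force": force on a finger pad.
Only numpy, scipy, OpenCV 4.12 (cv2) and the standard library are available. Lean on these libraries where they do the work, as an engineer would, in place of code of your own. Each camera call takes 0.05 s, during which the arm holds its last target. There are 200 camera calls.

### The job

Proof-test the coil spring in the bench tester: working only the wooden hand lever, lift the top-heavy balance beam off its rest, bring it level (pointer on the long centre mark) and keep it level for 6 seconds without a break. Then lower it gently back onto the rest it started from and let go of the lever. Keep the hand off the beam and its weights, never let the beam swing hard, and leave the other things on the bench alone.

Things in the scene. Friction and masses are not known exactly. Their poses are not given: they have to be found in the camera images.
- tester: Grey stand of the spring tester, fixed to the bench: base plate 170 (x) by 360 (y) mm, 14 mm thick. Origin: centre of the plate's underside, on the bench; z up, x level along the axle, away from the robot, y level along the beam. On the axle, from -x to +x: hand lever (x -50 mm), coil spring under test, upright, beam (x +30 mm). Rest posts stand under the beam at y +150 and -150 mm.
- axle (a point): Point on the pivot axle, 110 mm straight above the tester's origin. Beam and lever turn about this axle independently; only the spring joins them: it turns the beam with 0.40 N m/rad (nominal) x (lever angle - beam angle), damping 0.01 N m s/rad. Gravity's tipping of the beam is stronger than the spring, so with the lever held still the beam never stays level.
- beam_bar (a joint): Beam angle, rad, about the tester's x; 0 level, positive = -y end down. Stops on the posts at -0.22 and +0.22; starts at rest at +0.22. No dry friction, viscous 0.02 N m s/rad. Inertia 0.060 kg m2. Gravity torque, nominal: +0.137 N m + 0.48 N m/rad x angle (top-heavy). A deviation grows e-fold in about 1 s. Balances level with the lever near -0.34 rad (-0.11 to -0.58 with the unknown load).
- load: Load: steel cylinder clamped upright on the beam's -y end (it does not slip), 50 mm diameter, 49 mm tall, nominally 0.67 kg, unknown within 4 percent. Origin: centre of its underside, 15 mm above the beam's centre line and 194 to 206 mm (nominally 200) from the axle along the beam. It outweighs the counterweight and holds the beam down on the -y post at the start.
- lever_arm (a joint): Angle of the hand lever, rad, about the same axle in the same sense; 0 upright, positive leaning to the tester's -y, negative to +y. Range -0.9 to 0.9; starts between 0.08 and 0.36. Stays where it is left (friction 0.15 N m). Leaning it to negative pulls the load end up off its post.
- grip (a point): Middle of the lever's grip: a round wooden bar, 22 mm diameter, 66 mm long, parallel to the axle, sticking out of the lever's top towards the robot (-x). Pinch it from above, fingers closing along the tester's y. It is 150 mm from the axle (260 mm above the bench when upright), at x -84 mm in the tester's frame; the flat lever stem is 34 mm farther along +x.
- load_end (a point): End of the beam on the load side (-y), on the centre line of the bar, 225 mm from the axle. The beam is an aluminium bar 22 x 450 x 18 mm, 0.40 kg, centred on the axle.
- counter_end (a point): End of the beam on the counterweight side (+y), on the centre line of the bar, 225 mm from the axle. Level beam: both ends 110 mm above the bench.
- pointer_tip (a point): Lower tip of the thin pointer that hangs from the beam's middle, 85 mm below the axle when level, 17 mm along x; it swings to +y as the beam angle grows. Behind it a white scale plate, read from the tester's +x side: long centre mark = level, short marks at -0.07 and +0.07 rad and at both stops.
- hammer: Bystander: hammer lying on the bench, to the robot's right.
- glue_can: Bystander: closed can, 80 mm diameter, 110 mm tall, standing to the robot's left.
- sanding_block: Bystander: cork block 110 x 60 x 35 mm, to the robot's left.
- counterweight (a point): Underside centre of the counterweight: steel cylinder fixed upright on the beam's +y end, 50 mm diameter, 44 mm tall, 0.60 kg; this point is 200 mm from the axle along the beam and 15 mm above the beam's centre line.

How it is judged:
By the outcome, as a careful person would: the job done as asked, in the order asked, and still so for the second after the job is handed in, with the robot touching nothing.
It also fails if it takes over 72 s, if anything falls off the work surface, if the arm or the gripper's body presses on something with over 40 N, if the wrist force passes 120 N, or if a joint passes its speed limit or range.

## Working session

There is one attempt and no reset: what is moved stays moved. The work goes in short steps, Python scripts to look and compute and a shell command to move; the robot and the scene stay as the last step left them, time stands still between calls to the robot, and variables do not carry over. Pictures are saved under pics/ and viewed, at most 10 in all, crops included, and the job is handed in when it is done.

```bash
ls; mkdir -p pics
cat > h.py <<'E'
import numpy as np, cv2
from workcell import bot
def cam(n):
    c=bot.camera(n); return c
def save(c,f): cv2.imwrite('pics/'+f,cv2.cvtColor(c['pixels'],cv2.COLOR_RGB2BGR))
def px(cn,thing):
    r=bot.place_of(cn,thing); return [(np.round(np.array(d['centre'])*[640,400],1),round(d['score'],2)) for d in r[:2]]
def ray(c,p):
    K=np.array(c['camera_matrix']);E=np.array(c['extrinsics']);R=E[:3,:3];o=-R.T@E[:3,3]
    d=R.T@np.linalg.inv(K)@[p[0],p[1],1]; return o,d/np.linalg.norm(d)
def proj(c,P):
    K=np.array(c['camera_matrix']);E=np.array(c['extrinsics']);q=K@(E[:3,:3]@P+E[:3,3]); return q[:2]/q[2]
E
python3 - <<'E'
from h import *
o=bot.get_obs(); print({k:np.round(v,3) for k,v in o.items()})
C={}
for n in('scene','side'):
    C[n]=cam(n); save(C[n],n+'0.png'); c=C[n]
    E=np.array(c['extrinsics']); print(n,'pos',np.round(-E[:3,:3].T@E[:3,3],3),'fwd',np.round(E[2,:3],2),'f',c['camera_matrix'][0][0])
    for t in('tester','axle','grip','load_end','counter_end','pointer_tip','load','counterweight'): print(t,px(n,t))
E
```

```text
pics
{'clock': np.float64(0.0), 'joint_pos': array([ 1.198,  0.241,  0.004,  1.335, -0.   ,  1.571]), 'joint_vel': array([ 0.   , -0.   ,  0.   ,  0.001, -0.001,  0.   ]), 'tau': array([ 1.0000e-03, -3.7231e+01,  2.5241e+01,  1.7000e-02,  0.0000e+00,
       -0.0000e+00]), 'eef_pos': array([0.182, 0.465, 0.23 ]), 'tool_rot': array([ 0.185,  0.983, -0.001, -0.   ]), 'ft_force': array([-0.146, -0.274, -0.579]), 'ft_torque': array([-0.041, -0.012,  0.001]), 'grasp_force': np.float64(0.0), 'grip_width': np.float64(0.085)}
scene pos [1.173 0.309 1.121] fwd [-0.56 -0.22 -0.8 ] f 371.0301355391129
tester [(array([285.9, 243.2]), 0.63)]
axle [(array([284.5, 229.1]), 0.91)]
grip [(array([284. , 246.5]), 0.73), (array([285.4, 174.6]), 0.58)]
load_end [(array([225.8, 214.5]), 0.57)]
counter_end [(array([341. , 255.7]), 0.61)]
pointer_tip [(array([279.3, 248.7]), 0.58)]
load [(array([227.5, 215.4]), 0.59)]
counterweight [(array([333.1, 245.5]), 0.86), (array([228.4, 214.1]), 0.65)]
side pos [ 0.424 -1.159  1.089] fwd [ 0.06  0.8  -0.6 ] f 494.3467631231785
tester [(array([357.9, 254.6]), 0.62)]
axle [(array([359.2, 229.3]), 0.76)]
grip [(array([334.9, 193.1]), 0.72), (array([358.5, 252.6]), 0.4)]
load_end [(array([370.6, 297.6]), 0.6)]
counter_end [(array([369. , 173.8]), 0.84), (array([365. , 174.8]), 0.48)]
pointer_tip []
load [(array([370.6, 288.4]), 0.89), (array([262.9, 364.9]), 0.65)]
counterweight [(array([364.7, 175.7]), 0.78), (array([355.8, 253.1]), 0.69)]
```

View pics/scene0.png

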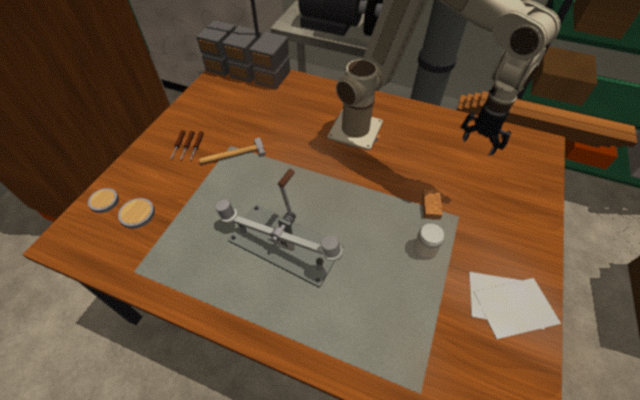

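View pics/side0.png

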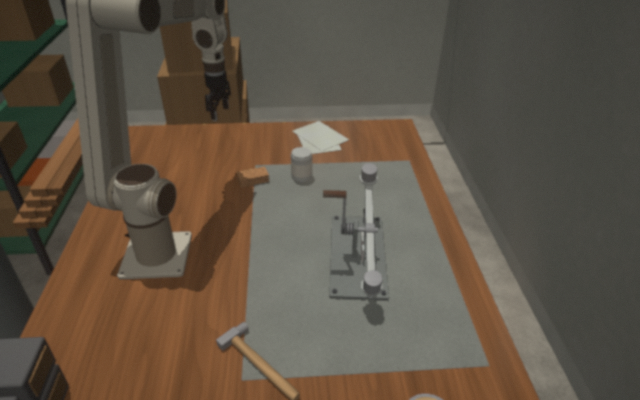

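The scene picture shows the beam with the load at (225,212), the counterweight at (331,247) and the lever grip at (286,178). The side picture shows the load at (372,280), the counterweight at (369,173) and the grip at (335,193). The "grip" hits near the spring are false.

```bash
cat >> h.py <<'E'
def pts(x,y,yaw,b,l):
    "world points of the tester from pose, beam angle b, lever angle l"
    R=np.array([[np.cos(yaw),-np.sin(yaw),0],[np.sin(yaw),np.cos(yaw),0],[0,0,1]])
    r=lambda p,a:np.array([p[0],p[1]*np.cos(a)-p[2]*np.sin(a),.11+p[1]*np.sin(a)+p[2]*np.cos(a)])
    L=dict(tester=np.zeros(3),axle=np.array([0,0,.11]),load_end=r([.03,-.225,0],b),counter_end=r([.03,.225,0],b),load=r([.03,-.2,.015],b),
      counterweight=r([.03,.2,.015],b),pointer_tip=r([.047,0,-.085],b),grip=r([-.084,0,.15],l))
    return {k:R@v+[x,y,0] for k,v in L.items()}
E
python3 - <<'E'
from h import *
from scipy.optimize import least_squares
C={}; M=[]
G={'scene':(286,178),'side':(335,193)}
for n in G:
    C[n]=cam(n)
    for t in('axle','grip','load_end','counter_end','pointer_tip','load','counterweight'):
        r=px(n,t)
        if t=='grip': r=[q for q in r if np.hypot(*(q[0]-G[n]))<12]
        if r: M.append((n,t,r[0][0]))
f=lambda p:np.concatenate([proj(C[n],pts(p[0],p[1],p[2],.22,p[3])[t])-q for n,t,q in M])
s=least_squares(f,[.55,0,0,.2],loss='soft_l1')
print(s.x,s.cost); r=f(s.x).reshape(-1,2)
for m,e in zip(M,r): print(m[0],m[1],m[2],e.round(1))
cov=np.linalg.inv(s.jac.T@s.jac); print('sd',np.sqrt(np.diag(cov)).round(4))
print({k:v.round(3) for k,v in pts(*s.x[:3],.22,s.x[3]).items()})
E
```

```text
[ 0.62832068 -0.04035098 -0.1109663   0.16192722] 92.28085013267548
scene axle [280.3 227. ] [ 2.  -0.3]
scene grip [286.  175.4] [0.2 1.2]
scene load_end [224.2 214.3] [0.3 0.7]
scene counter_end [340.2 256.8] [-0.1 -0.8]
scene pointer_tip [283.4 249.1] [-1.9  3.9]
scene load [226.9 213.7] [1.4 0.5]
scene counterweight [332.1 251.7] [-0.5 -1.2]
side axle [358.6 228.2] [-0.2  0.4]
side grip [334.4 192.7] [-2.8  0.5]
side load_end [372.6 295.4] [-2.6  0.1]
side counter_end [367.6 176.7] [-0.7 -2.5]
side pointer_tip [364.9 174.6] [ 6.8 70.6]
side load [369.  285.6] [ 1.3 -1. ]
side counterweight [365.7 175. ] [1.7 1.7]
sd [0.0015 0.0015 0.0088 0.023 ]
{'tester': array([ 0.628, -0.04 ,  0.   ]), 'axle': array([ 0.628, -0.04 ,  0.11 ]), 'load_end': array([ 0.634, -0.262,  0.061]), 'counter_end': array([0.682, 0.175, 0.159]), 'load': array([ 0.636, -0.241,  0.081]), 'counterweight': array([0.679, 0.147, 0.168]), 'pointer_tip': array([ 0.677, -0.027,  0.027]), 'grip': array([ 0.542, -0.055,  0.258])}
```

```bash
python3 -m creep '[0,0,0.03,0.03,0.085, 0.01,-0.015,0.06,0.06,0.085, 0.03,-0.04,0.09,0.1,0.085, 0.05,-0.07,0.11,0.14,0.085, 0.072,-0.104,0.11,0.18,0.085, 0.094,-0.136,0.11,0.22,0.085, 0.116,-0.168,0.11,0.26,0.085, 0.138,-0.2,0.11,0.26,0.085, 0.16,-0.232,0.11,0.26,0.085, 0.182,-0.264,0.11,0.26,0.085]' && python3 -m creep '[0.022,-0.032,0,0,0.085, 0.044,-0.064,0,0,0.085, 0.066,-0.096,0,0,0.085, 0.088,-0.128,0,0,0.085, 0.11,-0.16,0,0,0.085, 0.132,-0.192,0,0,0.085, 0.15,-0.22,0,0,0.085, 0.165,-0.24,0,0,0.085, 0.174,-0.252,0,0,0.085, 0.178,-0.256,0,0,0.085]'
python3 -m creep '[0,0,0,0,0.06,0,0,0,0,0.06,0,0,0,0,0.06]'
cat >> h.py <<'E'
from scipy.spatial.transform import Rotation as Rn
def wproj(c,o,P):
    "world point -> wrist fisheye pixel"
    T=np.array(c['T_tool_cam']); q=Rn.from_quat(o['tool_rot']).inv().apply(P-o['eef_pos'])
    q=T[:3,:3].T@(q-T[:3,3]); K=np.array(c['camera_matrix']); a=np.arctan2(np.hypot(q[0],q[1]),q[2]); u=q[:2]/np.hypot(q[0],q[1])*a
    return np.array([K[0,0]*u[0]+K[0,2],K[1,1]*u[1]+K[1,2]])
E
python3 - <<'E'
from h import *
import pickle
from scipy.optimize import least_squares
M=[];C={};O=None
names=('axle','grip','load_end','counter_end','pointer_tip','load','counterweight')
for k in range(3):
  for n in('scene','side','wrist'):
    o=bot.get_obs(); C[n]=cam(n); C[n]['o']=o
    if k==0: save(C[n],n+'1.png')
    for t in names:
        r=px(n,t)
        if r: M.append((n,t,r[0][0]))
P=lambda n,X: wproj(C[n],C[n]['o'],X) if n=='wrist' else proj(C[n],X)
f=lambda p,M:np.concatenate([P(n,pts(p[0],p[1],p[2],.22,p[3])[t])-q for n,t,q in M])
p=[.628,-.04,-.11,.16]
for g in(40,12,8):
    e=f(p,M).reshape(-1,2); K=[m for m,v in zip(M,e) if np.hypot(*v)<g]
    s=least_squares(f,p,args=(K,),loss='soft_l1'); p=s.x
print(p,len(M),len(K),'sd',np.sqrt(np.diag(np.linalg.inv(s.jac.T@s.jac))).round(4))
e=f(p,M).reshape(-1,2)
for n in C:
  for t in names: print(n,t,[(m[2].tolist(),v.round(1).tolist()) for m,v in zip(M,e) if m[0]==n and m[1]==t][:2])
print(pts(*p[:3],.22,p[3])['grip'], bot.get_obs()['eef_pos'],bot.get_obs()['tool_rot'],bot.get_obs()['clock'])
np.save('pose.npy',p)
E
```

```text
clock: 2.53
eef_pos: [0.3647, 0.2, 0.3416]
tool_rot: [0.056, 0.998, 0.0, 0.0]
ft_force: [-0.1, 0.7, -0.1]
grip_width: 0.0852
grasp_force: 0.0
clock: 3.37
eef_pos: [0.5431, -0.0566, 0.3404]
tool_rot: [0.058, 0.998, -0.0, -0.0]
ft_force: [-0.4, 0.1, -0.7]
grip_width: 0.0849
grasp_force: 0.0
clock: 3.62
eef_pos: [0.5416, -0.0533, 0.3416]
tool_rot: [0.056, 0.998, 0.0, -0.0]
ft_force: [-0.4, 0.8, -0.2]
grip_width: 0.0599
grasp_force: 0.0
[ 0.62816871 -0.04112651 -0.11457099  0.13338297] 59 50 sd [0.0005 0.0006 0.0028 0.0063]
scene axle [([284.3, 224.7], [-2.2, 1.9]), ([280.1, 228.4], [2.0, -1.8])]
scene grip [([289.9, 178.2], [-2.6, -1.3]), ([286.7, 177.5], [0.6, -0.6])]
scene load_end [([226.2, 213.7], [-1.8, 1.1]), ([221.0, 216.4], [3.4, -1.6])]
scene counter_end [([338.8, 256.6], [0.9, -0.5]), ([340.1, 256.7], [-0.4, -0.6])]
scene pointer_tip [([285.4, 249.9], [-4.1, 3.0]), ([285.7, 244.6], [-4.4, 8.3])]
scene load [([283.8, 248.7], [-55.6, -34.8]), ([227.0, 214.7], [1.2, -0.8])]
scene counterweight [([329.4, 249.8], [1.9, 0.7]), ([333.4, 247.5], [-2.1, 3.0])]
side axle [([358.2, 223.9
[... 518 characters left out ...]
wrist axle [([339.5, 239.1], [-0.9, -0.5]), ([339.4, 238.7], [-0.8, -0.1])]
wrist grip [([326.7, 207.3], [-1.2, 1.1]), ([325.4, 211.2], [0.1, -2.8])]
wrist load_end [([196.8, 241.9], [-2.2, 0.5]), ([194.9, 243.9], [-0.3, -1.5])]
wrist counter_end [([504.0, 269.0], [-1.9, 0.1]), ([503.1, 267.3], [-1.0, 1.8])]
wrist pointer_tip [([503.2, 267.8], [-156.6, -21.2]), ([335.7, 217.3], [10.9, 29.3])]
wrist load [([202.3, 249.4], [0.2, -1.4]), ([202.3, 245.8], [0.2, 2.2])]
wrist counterweight [([486.5, 274.6], [1.9, -0.8]), ([485.6, 273.9], [2.8, -0.1])]
[ 0.54243893 -0.05134098  0.25866765] [ 0.54209905 -0.0543391   0.34128115] [ 5.63667990e-02  9.98410128e-01 -2.91663982e-07 -2.99166705e-05] 7.2167
```

View pics/wrist1.png

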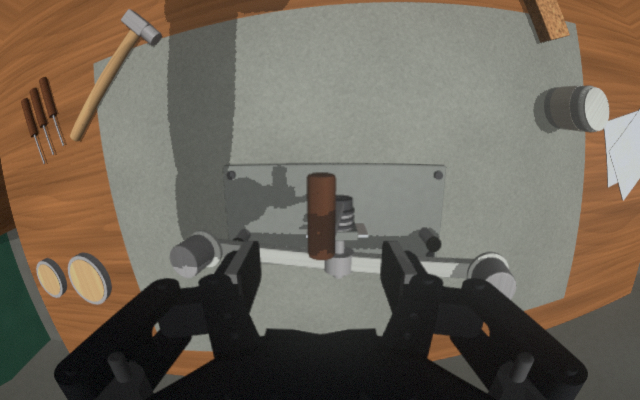

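The wrist picture confirms the fit: the grip bar runs from (320,178) to (320,255), centred between the open fingers, and the load and counterweight lie outside them.

```bash
python3 -m creep '[0.001,0.002,-0.02,0,0.06, 0.001,0.002,-0.04,0,0.06, 0.001,0.002,-0.06,0,0.06, 0.001,0.002,-0.08,0,0.06, 0.001,0.002,-0.095,0,0.06, 0.001,0.002,-0.1,0,0.06, 0.001,0.002,-0.1,0,0.06, 0.001,0.002,-0.1,0,0.015, 0.001,0.002,-0.1,0,0.015, 0.001,0.002,-0.1,0,0.015]'
python3 -m creep '[0,0,0,0,0.015,0,0,0,0,0.015,0,0,0,0,0.015,0,0,0,0,0.015]'
cat >> h.py <<'E'
def loc(P):
    x,y,yaw,_=np.load('pose.npy'); d=np.array(P)-[x,y,0]; c,s=np.cos(yaw),np.sin(yaw)
    return np.array([c*d[0]+s*d[1],-s*d[0]+c*d[1],d[2]-.11])
def lever():
    o=bot.get_obs(); q=loc(o['eef_pos'])+[0,0,bot.grip_depth]
    return np.arctan2(-q[1],q[2]),np.hypot(q[1],q[2]),q,o
E
python3 - <<'E'
from h import *
l,r,q,o=lever(); print('lever',l,'r',r,q,o['clock'],o['ft_force'],o['grip_width'],o['grasp_force'])
c=cam('scene'); save(c,'ref.png'); print(np.sum(c['pixels'])); w=cam('wrist'); save(w,'wrist2.png')
im=c['pixels']; cv2.imwrite('pics/refcrop.png',cv2.cvtColor(cv2.resize(im[160:290,200:360],None,fx=5,fy=4.6,interpolation=cv2.INTER_CUBIC),cv2.COLOR_RGB2BGR))
E
```

```text
clock: 8.05
eef_pos: [0.5439, -0.0525, 0.2427]
tool_rot: [0.056, 0.998, -0.0, 0.001]
ft_force: [-0.4, -3.3, 1.0]
grip_width: 0.0245
grasp_force: 0.6
clock: 8.38
eef_pos: [0.5439, -0.0526, 0.2429]
tool_rot: [0.056, 0.998, -0.0, 0.002]
ft_force: [-0.7, -1.1, 6.3]
grip_width: 0.0201
grasp_force: 58.7
lever 0.13811305189411482 r 0.15306463763767433 [-0.08241961 -0.02107308  0.15160709] 8.3833 [-0.73267632 -1.06519327  6.3480536 ] 0.02007397980181907 58.74074041843414
64214201
```

View pics/refcrop.png

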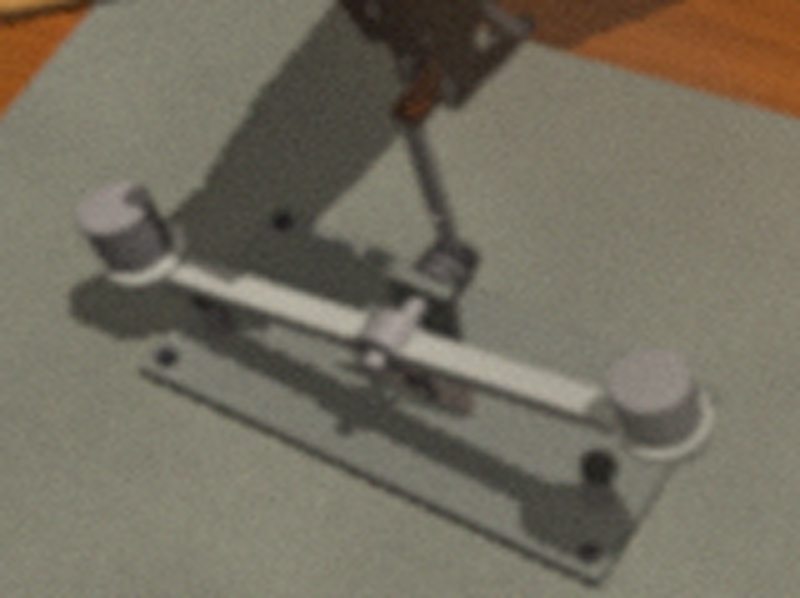

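View pics/wrist2.png

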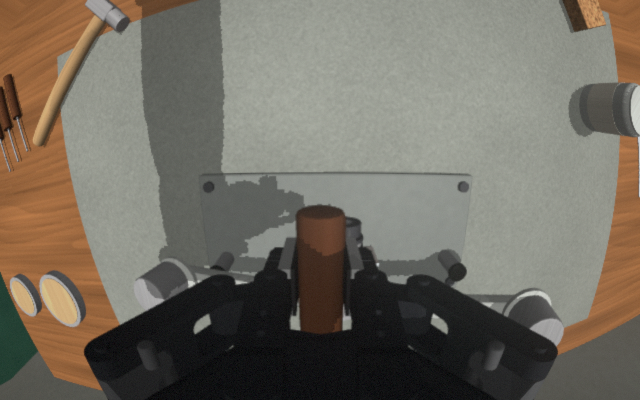

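The crop shows the beam tilted, load at (125,225) in the crop, with the fingers on the grip at (430,80). The wrist view shows the bar clamped between the pads at (320,265), with the load at (165,285) and the counterweight at (535,315) both visible. Next comes a beam-angle estimator based on masked template alignment, and a first lever swing that stays below lift-off.

```bash
cat > est.py <<'E'
from h import *
import json,os,pickle,sys
X,Y,YAW,_=np.load('pose.npy')
Rz=Rn.from_euler('z',YAW).as_matrix()
def world(p,b): # body points (n,3) about axle -> world
    return (Rn.from_euler('x',b).as_matrix()@np.atleast_2d(p).T).T@Rz.T+(Rz@[0,0,.11])+[X,Y,0]
def P(n,c,W): return np.array([wproj(c,c['o'],w) if n=='wrist' else proj(c,w) for w in W])
def cyl(y,h,r=.029):
    a=np.linspace(0,2*np.pi,16); return np.array([[.03+r*np.cos(t),y+r*np.sin(t),z] for t in a for z in(.008,.015+h)])
B={'load':(-.2,.049),'cw':(.2,.044)}
def snap(n):
    o=bot.get_obs(); c=bot.camera(n); c['o']=o; c['g']=cv2.GaussianBlur(cv2.cvtColor(c['pixels'],cv2.COLOR_RGB2GRAY).astype(np.float32),(0,0),.8); return c
def prep(n,c):
    out=[]
    for k,(y,h) in B.items():
        m=np.zeros((400,640),np.uint8); cv2.fillConvexPoly(m,cv2.convexHull(P(n,c,world(cyl(y,h),.22)).astype(np.float32).round().astype(int)),1)
        m=cv2.dilate(m,np.ones((3,3),np.uint8)); ys,xs=np.nonzero(m)
        tri=np.array([[.03,y,.04],[.03,y+.03,.03],[.045,y,.03]]) if n=='wrist' else np.array([[.03,y,.05],[.03,y+.03,.03],[.03,y,.01]])
        out.append((k,tri,np.c_[xs,ys].astype(float)))
    return out
def angle(n,ref,c,each=False):
    S={}
    bs=np.arange(-.24,.2601,.01)
    def score(b):
        s=[]
        for k,tri,q in ref['parts']:
            A=cv2.getAffineTransform(P(n,ref,world(tri,.22)).astype(np.float32),P(n,c,world(tri,b)).astype(np.float32))
            v=(q@A[:,:2].T+A[:,2]).astype(np.float32)
            g=cv2.remap(c['g'],v[:,0].copy(),v[:,1].copy(),cv2.INTER_CUBIC).ravel(); r=ref['g'][q[:,1].astype(int),q[:,0].astype(int)]
            s.append(np.corrcoef(g,r)[0,1])
        return s
    T=np.array([score(b) for b in bs]); T=np.c_[T,T.mean(1)]; res=[]
    for t in T.T:
        i=int(np.clip(t.argmax(),2,len(t)-3)); pf=np.polyfit(bs[i-2:i+3]-bs[i],t[i-2:i+3],2); res.append((round(bs[i]+float(np.clip(-pf[1]/2/pf[0],-.02,.02)),4),round(float(t.max()),3)))
    return res # load, cw, both
E
python3 - <<'E'
from est import *
R={n:snap(n) for n in('scene','side','wrist')}
for n in R: R[n]['parts']=prep(n,R[n])
pickle.dump(R,open('ref.pkl','wb'))
E
python3 -m creep '[0.0004,0.0032,0.0004,0,0.015, 0.0007,0.0065,0.0007,0,0.015, 0.0011,0.0097,0.001,0,0.015, 0.0015,0.013,0.0012,0,0.015, 0.0018,0.0162,0.0014,0,0.015, 0.0022,0.0194,0.0014,0,0.015, 0.0026,0.0227,0.0014,0,0.015, 0.003,0.0259,0.0013,0,0.015, 0.0033,0.0292,0.0012,0,0.015, 0.0037,0.0324,0.001,0,0.015]'
python3 - <<'E'
from est import *
R=pickle.load(open('ref.pkl','rb')); l,r,q,o=lever(); print('lever',l,r,o['ft_force'],o['clock'])
for n in R:
    for k in range(2): print(n,angle(n,R[n],snap(n)))
E
```

```text
clock: 9.47
eef_pos: [0.5474, -0.0227, 0.2449]
tool_rot: [0.057, 0.998, -0.003, 0.002]
ft_force: [-2.7, -7.6, 10.8]
grip_width: 0.0196
grasp_force: 61.9
lever -0.05871280252487478 0.15389211788531235 [-2.69886478 -7.63804513 10.7908092 ] 9.4667
scene [(np.float64(0.2241), 0.876), (np.float64(0.2205), 0.999), (np.float64(0.2224), 0.938)]
scene [(np.float64(0.2242), 0.876), (np.float64(0.2202), 0.999), (np.float64(0.2223), 0.937)]
side [(np.float64(0.2197), 0.903), (np.float64(0.2194), 1.0), (np.float64(0.2195), 0.951)]
side [(np.float64(0.2197), 0.902), (np.float64(0.2193), 1.0), (np.float64(0.2195), 0.951)]
wrist [(np.float64(-0.0224), 0.517), (np.float64(0.1558), 0.657), (np.float64(0.1972), 0.525)]
wrist [(np.float64(-0.0219), 0.517), (np.float64(0.1558), 0.657), (np.float64(0.1979), 0.525)]
```

Scene and side agree to within 0.001 rad on the counterweight patch. The load patch suffers from a shadow and the wrist is unusable, so I'll use the counterweight only. Next is a step tool: measure, estimate state, suggest the lever change.

```bash
cat > step.py <<'E'
# usage: step.py <lever change just typed> <target beam angle> [wmax]
from est import *
from scipy.optimize import least_squares
dl,ref=float(sys.argv[1]),float(sys.argv[2]); wm=float(sys.argv[3]) if len(sys.argv)>3 else .12
R=pickle.load(open('ref.pkl','rb'))
for n in R: R[n]['parts']=R[n]['parts'][1:]
D=json.load(open('log.json')) if os.path.exists('log.json') else {'lc':-.08,'L':[],'M':[]}
D['lc']+=dl; th=[]
for n in('scene','side'):
    l,r,q,o=lever(); D['L'].append((o['clock'],l)); a=angle(n,R[n],snap(n)); th.append((float(a[0][0]),a[0][1])); D['M'].append((o['clock'],float(a[0][0])))
l,r,q,o=lever(); t1=o['clock']; D['L'].append((t1,l)); json.dump(D,open('log.json','w'))
f=o['ft_force']; print('t %.2f th'%t1,th,'lever %.4f cmd %.4f F %s gw %.4f'%(l,D['lc'],np.round(f,1),o['grip_width']))
LT,LA=np.array(D['L']).T
def sim(th0,w0,d,t,lv,h=.01):
    lf=np.interp(t,*lv); dlf=np.gradient(lf,t); o=[]
    for i in range(len(t)):
        o.append((th0,w0)); a=(.137+d+.48*th0+.4*(lf[i]-th0)-.02*w0+.01*(dlf[i]-w0))/.06
        w0+=a*h; th0+=w0*h
    return np.array(o)
M=[m for m in D['M'] if m[0]>t1-3]
up=[i for i,m in enumerate(M) if m[1]>.214]; M=M[(up[-1]+1 if up else 0):]
def shift(D_): 
    a,b=D['lc'],D['lc']+D_; s=-.15*(np.sin(b)-np.sin(a)); return np.round([-np.sin(YAW)*s,np.cos(YAW)*s,.15*(np.cos(b)-np.cos(a))],4)
if len(M)<2: 
    for x in(-.05,-.03,.05): print(x,shift(x))
    sys.exit()
T=np.array([m[0] for m in M]); Z=np.array([m[1] for m in M]); t=np.arange(T[0],t1+.01,.01); lv=(LT,LA)
g=lambda p:np.r_[(np.interp(T,t,sim(*p,t,lv)[:,0])-Z)/.0015,p[2]/.06,p[1]/.1]
s=least_squares(g,[Z[0],0,0]); p=s.x; x=sim(*p,t,lv)[-1]
print('state th %.4f w %.4f d %.4f  lever_eq level %.3f  rms %.4f'%(*x,p[2],-(.137+p[2])/.4,np.std(g(p)[:len(Z)])*.0015))
tt=np.arange(0,2.4,.01)
fw=lambda v:sim(*x,p[2],tt,(np.r_[0,.08+.6*np.arange(0,4)],np.r_[l,l,l+np.cumsum(v)]))  # 3 ramps
def c(v):
    y=fw(v)[::10]; return np.r_[y[:,0]-ref,.5*y[:,1],8*np.maximum(abs(y[:,1])-wm,0),.15*v]
v=least_squares(c,np.zeros(3)).x; y=fw(v)
print('plan',v.round(3),'th @.6,1.2,1.8',y[[60,120,180],0].round(3),'w',y[[60,120,180],1].round(3))
for k in sorted({round(v[0],3),round(v[0]/2,3)}): print('shift for %.3f'%k,shift(k))
E
python3 -m creep '[0.0003,0.0025,-0.0002,0,0.015, 0.0005,0.005,-0.0004,0,0.015, 0.0007,0.0074,-0.0008,0,0.015,0.0007,0.0074,-0.0008,0,0.015,0.0007,0.0074,-0.0008,0,0.015,0.0007,0.0074,-0.0008,0,0.015]'; python3 step.py -0.05 0
```

```text
clock: 10.27
eef_pos: [0.5481, -0.0151, 0.2437]
tool_rot: [0.057, 0.998, -0.003, 0.002]
ft_force: [-1.8, -5.0, 8.8]
grip_width: 0.02
grasp_force: 62.6
t 10.37 th [(0.2206, 0.999), (0.2194, 1.0)] lever -0.1094 cmd -0.1300 F [-2.1 -4.   8.6] gw 0.0199
-0.05 [ 0.0008  0.0074 -0.0012]
-0.03 [ 0.0005  0.0044 -0.0007]
0.05 [-0.0009 -0.0074  0.0008]
```

```bash
python3 -m creep '[0.0002,0.0018,-0.0003,0,0.015, 0.0004,0.0037,-0.0006,0,0.015, 0.0006,0.0056,-0.0009,0,0.015,0.0008,0.0074,-0.0012,0,0.015,0.0008,0.0074,-0.0012,0,0.015,0.0008,0.0074,-0.0012,0,0.015]' | head -1; python3 step.py -0.05 0
```

```text
clock: 10.87
t 10.97 th [(0.2208, 0.999), (0.2195, 1.0)] lever -0.1595 cmd -0.1800 F [-1.4 -5.3  6.9] gw 0.0200
-0.05 [ 0.0008  0.0073 -0.0015]
-0.03 [ 0.0005  0.0044 -0.0009]
0.05 [-0.0008 -0.0074  0.0012]
```

```bash
python3 -m creep '[0.0002,0.0018,-0.0003,0,0.015, 0.0004,0.0037,-0.0007,0,0.015, 0.0006,0.0056,-0.0011,0,0.015,0.0008,0.0073,-0.0015,0,0.015,0.0008,0.0073,-0.0015,0,0.015,0.0008,0.0073,-0.0015,0,0.015]' | head -1; python3 step.py -0.05 0
```

```text
clock: 11.47
t 11.57 th [(0.2205, 0.999), (0.2195, 1.0)] lever -0.2068 cmd -0.2300 F [-2.2 -4.6  9.6] gw 0.0200
-0.05 [ 0.0008  0.0072 -0.0019]
-0.03 [ 0.0005  0.0043 -0.0011]
0.05 [-0.0008 -0.0073  0.0015]
```

```bash
python3 -m creep '[0.0002,0.0018,-0.0004,0,0.015, 0.0004,0.0036,-0.0009,0,0.015, 0.0006,0.0054,-0.0014,0,0.015,0.0008,0.0072,-0.0019,0,0.015,0.0008,0.0072,-0.0019,0,0.015,0.0008,0.0072,-0.0019,0,0.015]' | head -1; python3 step.py -0.05 0
```

```text
clock: 12.07
t 12.17 th [(0.2205, 0.999), (0.2195, 1.0)] lever -0.2574 cmd -0.2800 F [-1.6 -4.9  8.3] gw 0.0202
-0.05 [ 0.0008  0.0071 -0.0023]
-0.03 [ 0.0005  0.0043 -0.0013]
0.05 [-0.0008 -0.0072  0.0019]
```

```bash
python3 -m creep '[0.0002,0.0018,-0.0006,0,0.015, 0.0004,0.0036,-0.0012,0,0.015, 0.0006,0.0054,-0.0018,0,0.015,0.0008,0.0071,-0.0023,0,0.015,0.0008,0.0071,-0.0023,0,0.015,0.0008,0.0071,-0.0023,0,0.015]' | head -1; python3 step.py -0.05 0
```

```text
clock: 12.67
t 12.77 th [(0.2206, 0.999), (0.2194, 1.0)] lever -0.3091 cmd -0.3300 F [-1.6 -5.1  6.3] gw 0.0202
-0.05 [ 0.0008  0.007  -0.0026]
-0.03 [ 0.0005  0.0042 -0.0015]
0.05 [-0.0008 -0.0071  0.0023]
```

```bash
python3 -m creep '[0.0002,0.0018,-0.0006,0,0.015, 0.0004,0.0036,-0.0013,0,0.015, 0.0006,0.0053,-0.002,0,0.015,0.0008,0.007,-0.0026,0,0.015,0.0008,0.007,-0.0026,0,0.015,0.0008,0.007,-0.0026,0,0.015]' | head -1; python3 step.py -0.05 0
```

```text
clock: 13.27
t 13.37 th [(0.2203, 0.999), (0.2194, 1.0)] lever -0.3623 cmd -0.3800 F [-0.6 -5.6  5.8] gw 0.0201
-0.05 [ 0.0008  0.0068 -0.003 ]
-0.03 [ 0.0005  0.0041 -0.0017]
0.05 [-0.0008 -0.007   0.0026]
```

```bash
python3 -m creep '[0.0002,0.0017,-0.0007,0,0.015, 0.0004,0.0034,-0.0015,0,0.015, 0.0006,0.0051,-0.0022,0,0.015,0.0008,0.0068,-0.003,0,0.015,0.0008,0.0068,-0.003,0,0.015,0.0008,0.0068,-0.003,0,0.015]' | head -1; python3 step.py -0.05 0
```

```text
clock: 13.87
t 13.97 th [(0.2204, 0.999), (0.2195, 1.0)] lever -0.4143 cmd -0.4300 F [ 1.  -4.8  4.2] gw 0.0200
-0.05 [ 0.0008  0.0067 -0.0033]
-0.03 [ 0.0005  0.004  -0.0019]
0.05 [-0.0008 -0.0068  0.003 ]
```

```bash
python3 -m creep '[0.0002,0.0017,-0.0008,0,0.015, 0.0004,0.0034,-0.0016,0,0.015, 0.0006,0.0051,-0.0025,0,0.015,0.0008,0.0067,-0.0033,0,0.015,0.0008,0.0067,-0.0033,0,0.015,0.0008,0.0067,-0.0033,0,0.015]' | head -1; python3 step.py -0.05 0
```

```text
clock: 14.47
t 14.57 th [(0.2202, 0.999), (0.2193, 1.0)] lever -0.4635 cmd -0.4800 F [ 0.2 -4.   5.9] gw 0.0199
-0.05 [ 0.0008  0.0065 -0.0036]
-0.03 [ 0.0005  0.0039 -0.0021]
0.05 [-0.0008 -0.0067  0.0033]
```

```bash
python3 -m creep '[0.0002,0.0016,-0.0009,0,0.015, 0.0004,0.0033,-0.0018,0,0.015, 0.0006,0.0049,-0.0027,0,0.015,0.0008,0.0065,-0.0036,0,0.015,0.0008,0.0065,-0.0036,0,0.015,0.0008,0.0065,-0.0036,0,0.015]' | head -1; python3 step.py -0.05 0
```

```text
clock: 15.07
t 15.17 th [(0.2204, 0.999), (0.2194, 1.0)] lever -0.5170 cmd -0.5300 F [ 1.  -5.7  5.3] gw 0.0200
-0.05 [ 0.0007  0.0063 -0.004 ]
-0.03 [ 0.0004  0.0038 -0.0023]
0.05 [-0.0008 -0.0065  0.0036]
```

```bash
python3 -m creep '[0.0002,0.0016,-0.001,0,0.015, 0.0004,0.0032,-0.002,0,0.015, 0.0006,0.0048,-0.003,0,0.015,0.0007,0.0063,-0.004,0,0.015,0.0007,0.0063,-0.004,0,0.015,0.0007,0.0063,-0.004,0,0.015]' | head -1; python3 step.py -0.05 0
```

```text
clock: 15.67
t 15.77 th [(0.2025, 0.991), (0.2158, 0.986)] lever -0.5696 cmd -0.5800 F [ 2.  -4.2  2.1] gw 0.0197
-0.05 [ 0.0007  0.0061 -0.0043]
-0.03 [ 0.0004  0.0037 -0.0025]
0.05 [-0.0007 -0.0063  0.004 ]
```

Run:
```python
from est import *
a=snap('scene');b=snap('side'); R=pickle.load(open('ref.pkl','rb'))
for n,c in(('scene',a),('side',b)): print(angle(n,R[n],c),c['o']['clock'])
f=lambda im,x,y:cv2.resize(im[y:y+110,x:x+150],None,fx=2.6,fy=2.6,interpolation=cv2.INTER_CUBIC)
o=np.vstack([np.hstack([f(R['scene']['pixels'],215,170),f(a['pixels'],215,170)]),np.hstack([f(R['side']['pixels'],300,145),f(b['pixels'],300,145)])])
cv2.imwrite('pics/cmp.png',cv2.cvtColor(o,cv2.COLOR_RGB2BGR))
```

```text
[(np.float64(0.1965), 0.746), (np.float64(0.192), 0.99), (np.float64(0.1944), 0.866)] 15.7667
[(np.float64(0.2021), 0.746), (np.float64(0.2128), 0.97), (np.float64(0.2083), 0.855)] 15.8167
```

View pics/cmp.png

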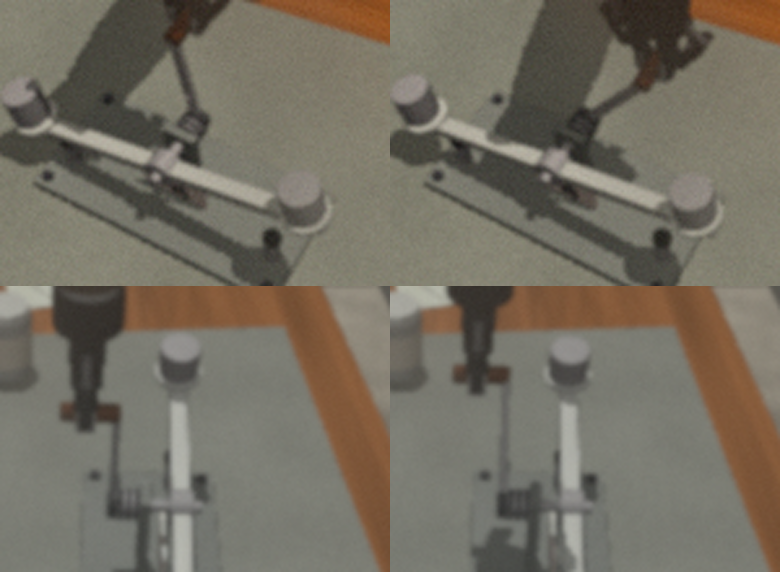

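The crops show the beam has lifted off: in the scene crop the counterweight drops from (303,200) to (693−390=303,205) and the load's shadow edge clears. The side camera is underreading, so I'm switching to the scene camera only.

```bash
sed -i "s/for n in('scene','side'):/for n in('scene','scene'):/" step.py
python3 - <<'E'
import json
D=json.load(open('log.json')); D['M']=[(a,b) for a,b in D['M'] if abs(b-.2194)>.0003 and abs(b-.2158)>1e-4]; D['M'].append((15.7667,.192)); print(D['M'][-4:])
json.dump(D,open('log.json','w'))
E
python3 step.py 0 0
```

```text
[(14.4667, 0.2202), (15.0667, 0.2204), (15.6667, 0.2025), (15.7667, 0.192)]
t 15.97 th [(0.1768, 0.981), (0.1679, 0.972)] lever -0.5694 cmd -0.5800 F [ 1.7 -3.9  2.2] gw 0.0201
state th 0.1568 w -0.2264 d 0.0405  lever_eq level -0.444  rms 0.0003
plan [ 0.305 -0.328  0.214] th @.6,1.2,1.8 [0.008 0.065 0.017] w [-0.1    0.078 -0.1  ]
shift for 0.153 [-0.0023 -0.02    0.0111]
shift for 0.305 [-0.0047 -0.0412  0.0189]
```

```bash
python3 -m creep '[-0.0006,-0.0052,0.003,0,0.015, -0.0012,-0.0104,0.006,0,0.015, -0.0018,-0.0155,0.0089,0,0.015, -0.0018,-0.0155,0.0089,0,0.015]' | head -1; python3 step.py 0.12 0
```

```text
clock: 16.3
t 16.40 th [(0.0978, 0.898), (0.0922, 0.898)] lever -0.4618 cmd -0.4600 F [ 5.8 -0.  -3.2] gw 0.0201
state th 0.0846 w -0.1150 d 0.0563  lever_eq level -0.483  rms 0.0006
plan [-0.054  0.053 -0.025] th @.6,1.2,1.8 [0.049 0.012 0.004] w [-0.047 -0.048  0.002]
shift for -0.054 [ 0.0008  0.0071 -0.0038]
shift for -0.027 [ 0.0004  0.0036 -0.0018]
```

```bash
python3 -m creep '[0.0002,0.0017,-0.0009,0,0.015, 0.0004,0.0033,-0.0018,0,0.015, 0.0006,0.005,-0.0027,0,0.015, 0.0008,0.0066,-0.0035,0,0.015]' | head -1; python3 step.py -0.05 0
python3 - <<'E'
from est import *
R=pickle.load(open('ref.pkl','rb'))
for n in('scene','side'):
    c=snap(n); print(n,c['o']['clock'],angle(n,R[n],c)); pickle.dump(c,open(n+'_mid.pkl','wb'))
c=pickle.load(open('scene_mid.pkl','rb')); m=cv2.resize(c['pixels'][170:280,205:355],None,fx=5,fy=5,interpolation=cv2.INTER_CUBIC)
for b,col in((.22,(255,0,0)),(angle('scene',R['scene'],c)[1][0],(0,255,0))):
    for y,h in B.values():
        for q in P('scene',c,world([[.03,np.sign(y)*.225,0],[.03,y,.015],[.03,y,.015+h]],b)): cv2.circle(m,tuple(int(v) for v in (q-[205,170]+.5)*5),3,col,-1)
cv2.imwrite('pics/mid.png',cv2.cvtColor(m,cv2.COLOR_RGB2BGR))
E
```

```text
clock: 16.73
t 16.83 th [(0.0682, 0.863), (0.0667, 0.863)] lever -0.5008 cmd -0.5100 F [ 4.8 -3.  -0.3] gw 0.0204
state th 0.0644 w -0.0332 d 0.0594  lever_eq level -0.491  rms 0.0010
plan [-0.017  0.045 -0.022] th @.6,1.2,1.8 [0.044 0.011 0.004] w [-0.046 -0.042  0.002]
shift for -0.017 [ 0.0003  0.0022 -0.0013]
shift for -0.009 [ 0.0001  0.0012 -0.0007]
scene 16.8333 [(np.float64(0.1098), 0.687), (np.float64(0.065), 0.861), (np.float64(0.0887), 0.73)]
side 16.8833 [(np.float64(0.1502), 0.516), (np.float64(0.1806), 0.697), (np.float64(0.1659), 0.576)]
```

View pics/mid.png

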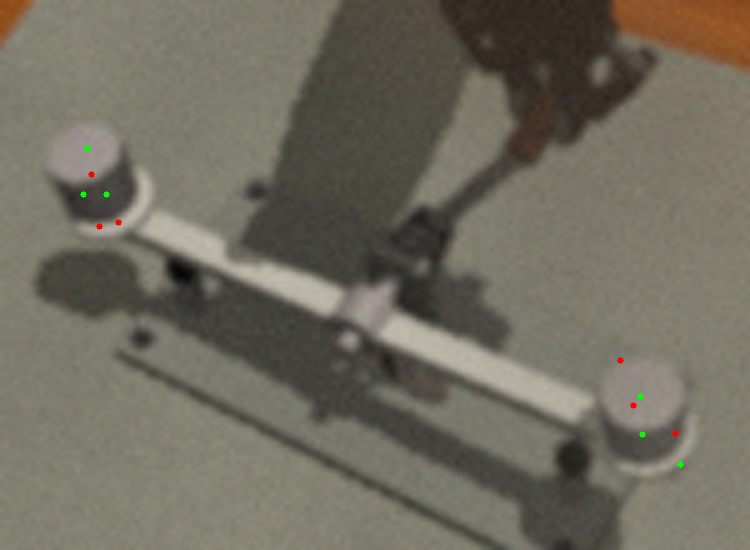

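The overlay shows the estimate is off. The counterweight top is seen at (643,391) against (640,396) predicted, and the load top at (85,155) against (88,148), so the true angle is nearer 0.09–0.11. I'll build a better measure offline from saved frames (time stands still).

```bash
cat > est2.py <<'E'
from est import *
def bar(c):
    "beam angle from the bright bar's line in the scene picture"
    g=c['g']; X=[];V=[]
    a,b=P('scene',c,world([[.03,-.16,.009],[.03,.16,.009]],.1)); 
    cols=np.arange(int(a[0])+2,int(b[0])-2)
    best=None
    for u in cols:
        f=(u-a[0])/(b[0]-a[0]); y0=a[1]+f*(b[1]-a[1]); 
        if abs(f-.5)<.12: continue
        v=np.arange(int(y0)-11,int(y0)+12); p=g[v,u]
        i=p.argmax(); lo=np.median(p)
        k=slice(max(i-4,0),i+5); w=np.maximum(p[k]-(lo+.4*(p[i]-lo)),0); 
        X.append(u);V.append((w*v[k]).sum()/w.sum())
    X=np.array(X);V=np.array(V); ok=np.ones(len(X),bool)
    for _ in range(6):
        pf=np.polyfit(X[ok],V[ok],1); e=abs(V-np.polyval(pf,X)); ok=e<max(.4,2*np.median(e))
    return pf[0],ok.sum(),np.std(V[ok]-np.polyval(pf,X[ok]))
def modelslope(c,b):
    q=P('scene',c,world([[.03,-.14,.009],[.03,.14,.009]],b)); return (q[1,1]-q[0,1])/(q[1,0]-q[0,0])
def ecc(n,ref,c,k,b0):
    y,h=B[k]; ctr=np.array([[.03,y,.015+h/2]])
    m=np.zeros((400,640),np.uint8); cv2.fillConvexPoly(m,cv2.convexHull(P(n,ref,world(cyl(y,h,.03),.22)).astype(np.float32).round().astype(int)),255)
    m=cv2.dilate(m,np.ones((5,5),np.uint8))
    q0=P(n,ref,world(ctr,.22))[0]; d=P(n,c,world(ctr,b0))[0]-q0
    W=np.array([[1,0,d[0]],[0,1,d[1]]],np.float32)
    s,W=cv2.findTransformECC(ref['g'],c['g'],W,cv2.MOTION_EUCLIDEAN,(3,200,1e-6),m,3)
    return s,W@np.r_[q0,1]-q0,[P(n,c,world(ctr,b))[0]-q0 for b in (0,.05,.1,.15)]
E
python3 - <<'E'
from est2 import *
R=pickle.load(open('ref.pkl','rb')); S={n:pickle.load(open(n+'_mid.pkl','rb')) for n in('scene','side')}
for c in(R['scene'],S['scene']): print('bar',bar(c))
print([ (b,round(modelslope(R['scene'],b),4)) for b in(-.05,0,.05,.1,.15,.22)])
for n in S:
    for k in B:
        for b0 in(.1,):
            try: s,d,m=ecc(n,R[n],S[n],k,b0); print(n,k,round(s,3),d.round(2),np.round(m,1).tolist())
            except cv2.error as e: print(n,k,'fail')
E
```

```text
bar (np.float64(0.3473062333498711), np.int64(48), np.float64(0.08164783768049584))
bar (np.float64(0.4232897490919506), np.int64(42), np.float64(0.10402644407178575))
[(-0.05, np.float64(0.5143)), (0, np.float64(0.4862)), (0.05, np.float64(0.4577)), (0.1, np.float64(0.4288)), (0.15, np.float64(0.3993)), (0.22, np.float64(0.3566))]
scene load 0.73 [-1.65 -4.36] [[-1.8, -7.4], [-1.6, -5.8], [-1.3, -4.2], [-0.8, -2.5]]
scene cw 0.96 [2.82 5.55] [[3.6, 9.0], [3.0, 7.1], [2.3, 5.1], [1.5, 3.0]]
side load 0.837 [ 1.87 -9.98] [[1.2, -12.8], [0.9, -9.6], [0.6, -6.6], [0.4, -3.7]]
side cw 0.928 [-0.72  3.24] [[-1.0, 8.5], [-0.8, 6.4], [-0.6, 4.4], [-0.3, 2.5]]
```

Bar slope (corrected at the known 0.22) gives 0.093, and the ECC shifts in the scene give 0.095 and 0.089, so I'm adopting the bar slope.

```bash
cat >> est2.py <<'E'
_R=pickle.load(open('ref.pkl','rb'))['scene']; _b=np.arange(-.3,.3,.01); _s=np.array([modelslope(_R,b) for b in _b]); _off=modelslope(_R,.22)-bar(_R)[0]
def theta(c): s,n,e=bar(c); return float(np.interp(s+_off,_s,_b)),(n,e.round(2))
E
sed -i -e 's/from est import/from est2 import/' -e "s/a=angle(n,R\[n\],snap(n)); th.append((float(a\[0\]\[0\]),a\[0\]\[1\])); D\['M'\].append((o\['clock'\],float(a\[0\]\[0\])))/a,e=theta(snap(n)); th.append((round(a,4),*e)); D['M'].append((o['clock'],a))/" step.py
python3 - <<'E'
from est2 import *
print(theta(_R),theta(pickle.load(open('scene_mid.pkl','rb'))))
D=json.load(open('log.json')); D['M']=[(t,.22-.82*(.22-m)) if m<.21 else (t,m) for t,m in D['M']]+[(16.8333,.0934)]; json.dump(D,open('log.json','w'))
E
python3 step.py 0 0
```

```text
t 17.03 th [(0.29, np.int64(42), np.float64(0.11)), (0.29, np.int64(42), np.float64(0.11))] lever -0.5005 cmd -0.5100 F [ 4.8 -2.7 -1.3] gw 0.0203
-0.05 [ 0.0007  0.0064 -0.0038]
-0.03 [ 0.0004  0.0039 -0.0023]
0.05 [-0.0008 -0.0066  0.0035]Traceback (most recent call last):
  File "<stdin>", line 2, in <module>
NameError: name '_R' is not defined
```

```bash
sed -i 's/np.interp(s+_off,_s,_b)/np.interp(s+_off,_s[::-1],_b[::-1])/' est2.py
python3 - <<'E'
from est2 import *
print(theta(pickle.load(open('scene_mid.pkl','rb'))))
D=json.load(open('log.json')); D['M']=[(t,.22-.82*(.22-m)) if m<.21 else (t,m) for t,m in D['M'] if m<.28]+[(16.8333,.0934)]; json.dump(D,open('log.json','w'))
E
python3 step.py 0 0
```

```text
(0.09362415508328975, (np.int64(42), np.float64(0.1)))
t 17.13 th [(0.0897, np.int64(42), np.float64(0.11)), (0.0887, np.int64(42), np.float64(0.11))] lever -0.5006 cmd -0.5100 F [ 3.9 -2.1 -1. ] gw 0.0202
state th 0.0880 w -0.0145 d 0.0569  lever_eq level -0.485  rms 0.0004
plan [-0.037  0.085 -0.04 ] th @.6,1.2,1.8 [0.071 0.017 0.006] w [-0.063 -0.071  0.005]
shift for -0.037 [ 0.0005  0.0048 -0.0028]
shift for -0.018 [ 0.0003  0.0023 -0.0013]
```

```bash
python3 -m creep '[0.0001,0.0016,-0.0009,0,0.015, 0.0003,0.0032,-0.0018,0,0.015, 0.0005,0.0048,-0.0028,0,0.015, 0.0005,0.0048,-0.0028,0,0.015, 0.0005,0.0048,-0.0028,0,0.015]' | head -1; python3 step.py -0.037 0
```

```text
clock: 17.55
t 17.65 th [(0.0724, np.int64(42), np.float64(0.09)), (0.0708, np.int64(42), np.float64(0.1))] lever -0.5275 cmd -0.5470 F [ 2.8 -4.5  3.4] gw 0.0198
state th 0.0666 w -0.0734 d 0.0565  lever_eq level -0.484  rms 0.0007
plan [ 0.078 -0.046  0.016] th @.6,1.2,1.8 [0.013 0.005 0.002] w [-0.064  0.006 -0.009]
shift for 0.039 [-0.0006 -0.005   0.0029]
shift for 0.078 [-0.0012 -0.0102  0.0057]
```

```bash
python3 -m creep '[-0.0003,-0.0026,0.0014,0,0.015, -0.0006,-0.0051,0.0028,0,0.015, -0.0009,-0.0076,0.0043,0,0.015, -0.0012,-0.0102,0.0057,0,0.015, -0.0012,-0.0102,0.0057,0,0.015]' | head -1; python3 step.py 0.078 0
```

```text
clock: 18.07
t 18.17 th [(0.0346, np.int64(43), np.float64(0.12)), (0.031, np.int64(44), np.float64(0.14))] lever -0.4678 cmd -0.4690 F [ 5.3 -2.1 -2.4] gw 0.0199
state th 0.0293 w -0.0415 d 0.0564  lever_eq level -0.484  rms 0.0007
plan [-0.036  0.031 -0.014] th @.6,1.2,1.8 [0.021 0.005 0.002] w [-0.013 -0.023  0.002]
shift for -0.036 [ 0.0005  0.0047 -0.0025]
shift for -0.018 [ 0.0003  0.0024 -0.0012]
```

```bash
python3 -m creep '[0.0001,0.0013,-0.0007,0,0.015, 0.0003,0.0026,-0.0014,0,0.015, 0.0004,0.0039,-0.0021,0,0.015, 0.0004,0.0039,-0.0021,0,0.015, 0.0004,0.0039,-0.0021,0,0.015]' | head -1; python3 step.py -0.03 0
```

```text
clock: 18.58
t 18.68 th [(0.0242, np.int64(43), np.float64(0.12)), (0.0243, np.int64(43), np.float64(0.12))] lever -0.4922 cmd -0.4990 F [ 5.1 -1.5 -1.3] gw 0.0201
state th 0.0223 w -0.0137 d 0.0566  lever_eq level -0.484  rms 0.0010
plan [ 0.006  0.005 -0.003] th @.6,1.2,1.8 [0.012 0.003 0.001] w [-0.018 -0.009 -0.001]
shift for 0.003 [-0.     -0.0004  0.0002]
shift for 0.006 [-0.0001 -0.0008  0.0004]
```

```bash
python3 -m creep '[0,-0.0004,0.0002,0,0.015, 0,-0.0004,0.0002,0,0.015, 0,-0.0004,0.0002,0,0.015,0,-0.0004,0.0002,0,0.015]' | head -1; python3 step.py 0.003 0
```

```text
clock: 19.02
t 19.12 th [(0.0151, np.int64(42), np.float64(0.11)), (0.015, np.int64(42), np.float64(0.11))] lever -0.4905 cmd -0.4960 F [ 5.5 -1.5 -1.7] gw 0.0197
state th 0.0138 w -0.0211 d 0.0565  lever_eq level -0.484  rms 0.0010
plan [ 0.014 -0.011  0.004] th @.6,1.2,1.8 [0.002 0.001 0.   ] w [-0.012  0.002 -0.002]
shift for 0.007 [-0.0001 -0.0009  0.0005]
shift for 0.014 [-0.0002 -0.0018  0.001 ]
```

```bash
python3 -m creep '[-0.0001,-0.0009,0.0005,0,0.015, -0.0002,-0.0018,0.001,0,0.015, -0.0002,-0.0018,0.001,0,0.015,-0.0002,-0.0018,0.001,0,0.015]' | head -1; python3 step.py 0.014 0
python3 - <<'E'
from est2 import *
c=snap('scene'); b,_=theta(c); print(b,c['o']['clock']); pickle.dump(c,open('lev.pkl','wb')); R=pickle.load(open('ref.pkl','rb'))['scene']
for k in B:
    s,d,m=ecc('scene',R,c,k,0.); print(k,round(s,3),d.round(2),np.round(m[:2],1).tolist())
m=cv2.resize(c['pixels'][170:280,205:355],None,fx=5,fy=5,interpolation=cv2.INTER_CUBIC)
cv2.imwrite('pics/lev.png',cv2.cvtColor(m,cv2.COLOR_RGB2BGR))
E
```

```text
clock: 19.45
t 19.55 th [(-0.005, np.int64(49), np.float64(0.11)), (0.0058, np.int64(44), np.float64(0.12))] lever -0.4799 cmd -0.4820 F [ 5.6 -1.4 -3.5] gw 0.0199
state th 0.0008 w -0.0176 d 0.0563  lever_eq level -0.483  rms 0.0027
plan [ 0.002 -0.009  0.004] th @.6,1.2,1.8 [-0.004 -0.001 -0.   ] w [ 0.001  0.005 -0.001]
shift for 0.001 [-0.     -0.0001  0.0001]
shift for 0.002 [-0.     -0.0003  0.0001]
-0.00550494804306971 19.55
load 0.686 [-2.24 -6.82] [[-1.8, -7.4], [-1.6, -5.8]]
cw 0.951 [ 4.67 10.66] [[3.6, 9.0], [3.0, 7.1]]
```

View pics/lev.png

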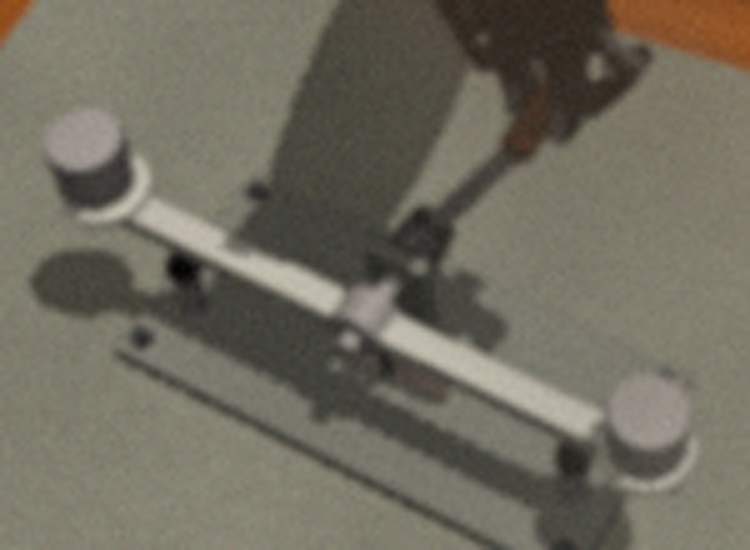

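The beam looks near level, but an arm shadow eats into the upper side of the bar near (240,240), disturbing the centroid. I'll switch to the bar's unshadowed front edge, checked against the plate's front edge.

```bash
cat > est3.py <<'E'
from est import *
import warnings; warnings.simplefilter('ignore')
def line(c,A,Bp,b,sign,half=7):
    "robust sub-pixel line of the strongest edge near model segment; sign +1: bright above"
    g=cv2.GaussianBlur(c['g'],(0,0),.7); a,e=P('scene',c,world([A,Bp],b)); U=[];V=[]
    for u in range(int(a[0])+1,int(e[0])):
        f=(u-a[0])/(e[0]-a[0])
        if A[2]>-.05 and abs(f-.5)<.14: continue
        y0=a[1]+f*(e[1]-a[1]); v=np.arange(int(y0)-half,int(y0)+half+1); d=sign*(g[v-1,u]-g[v+1,u]); i=int(np.clip(d.argmax(),1,len(v)-2))
        q=d[i-1]-2*d[i]+d[i+1]; U.append(u);V.append(v[i]+(.5*(d[i-1]-d[i+1])/q if q else 0))
    U=np.array(U)-284.;V=np.array(V); ok=np.ones(len(U),bool)
    pf=np.array([np.median(np.diff(V)),np.median(V)]) 
    best=0
    for i in range(0,len(U),2):
        for j in range(i+12,len(U),2):
            s=(V[j]-V[i])/(U[j]-U[i]); k=(abs(V-V[i]-s*(U-U[i]))<.35)
            if k.sum()>best: best=k.sum(); ok=k
    pf=np.polyfit(U[ok],V[ok],1); return pf,ok.sum(),len(U),np.std(V[ok]-np.polyval(pf,U[ok]))
F=([.041,-.165,.009],[.041,.165,.009])
def mline(c,A,Bp,b): q=P('scene',c,world([A,Bp],b)); s=(q[1,1]-q[0,1])/(q[1,0]-q[0,0]); return np.array([s,q[0,1]+s*(284-q[0,0])])
E
python3 - <<'E'
from est3 import *
R=pickle.load(open('ref.pkl','rb'))['scene']; fr={'ref':(R,.22),'mid':(pickle.load(open('scene_mid.pkl','rb')),.09),'lev':(pickle.load(open('lev.pkl','rb')),0)}
PE=([.085,-.17,-.11],[.085,.12,-.11])
for k,(c,b) in fr.items():
    print(k,'bar',line(c,*F,b,1),'model',mline(c,*F,b)); print('   plate',line(c,*PE,0,1,5),'model',mline(c,*PE,0))
print([(b,mline(R,*F,b).round(4).tolist()) for b in(0,.1,.22)])
E
```

```text
ref bar (array([  0.34919262, 238.03186482]), np.int64(57), 61, np.float64(0.18842618218030407)) model [  0.3616227  238.06564307]
   plate (array([  0.50934122, 267.06876306]), np.int64(69), 72, np.float64(0.11917927194987175)) model [  0.51728174 269.97686994]
mid bar (array([  0.42647748, 238.84800151]), np.int64(55), 62, np.float64(0.14240976353997634)) model [  0.43866742 238.79776529]
   plate (array([  0.50957137, 267.07140369]), np.int64(69), 72, np.float64(0.11139834402592406)) model [  0.51728174 269.97686994]
lev bar (array([  0.47568517, 239.27993554]), np.int64(55), 63, np.float64(0.1591051301383487)) model [  0.48944494 239.26692485]
   plate (array([  0.50677188, 267.05536384]), np.int64(69), 72, np.float64(0.16588784556566755)) model [  0.51728174 269.97686994]
[(0, [0.4894, 239.2669]), (0.1, [0.4329, 238.744]), (0.22, [0.3616, 238.0656])]
```

```bash
cat >> est3.py <<'E'
R0=pickle.load(open('ref.pkl','rb'))['scene']; bb=np.arange(-.3,.3,.01); ss=np.array([mline(R0,*F,b)[0] for b in bb])
def theta(c,g): pf,n,N,e=line(c,*F,g,1); return float(np.interp(pf[0]+.0110,ss[::-1],bb[::-1])),(int(n),float(e.round(2)))
E
sed -i -e 's/from est2 import/from est3 import/' -e "s/theta(snap(n))/theta(snap(n),D['M'][-1][1])/" step.py
python3 - <<'E'
from est3 import *
c=pickle.load(open('lev.pkl','rb')); print(theta(c,0),theta(pickle.load(open('scene_mid.pkl','rb')),.09))
D=json.load(open('log.json')); D['M']=[m for m in D['M'] if m[0]<19.3 and not (m[0]>18.5 and 0)]+[(19.55,theta(c,0)[0])]; json.dump(D,open('log.json','w'))
E
python3 -m creep '[0,0,0,0,0.015, 0,0,0,0,0.015]' | head -1; python3 step.py 0 0
```

```text
(0.004950481363252376, (55, 0.16)) (0.09207144976235886, (55, 0.14))
clock: 19.77
t 19.87 th [(-0.0073, 53, 0.2), (0.007, 53, 0.15)] lever -0.4797 cmd -0.4820 F [ 6.2 -1.4 -4.1] gw 0.0205
state th 0.0008 w -0.0035 d 0.0564  lever_eq level -0.484  rms 0.0032
plan [-0.007  0.005 -0.002] th @.6,1.2,1.8 [0.002 0.    0.   ] w [ 0.001 -0.002  0.001]
shift for -0.007 [ 0.0001  0.0009 -0.0005]
shift for -0.004 [ 0.0001  0.0005 -0.0003]
```

```bash
cat >> est3.py <<'E'
import est2
theta_e=theta
def theta(c,g): a,e=theta_e(c,g); b,f=est2.theta(c); return (a+b)/2,(round(a,3),round(b,3))
E
sed -i -e 's/-Z)\/.0015/-Z)\/.003/' -e 's/>t1-3\]/>t1-4]/' -e 's/\*.0015))/*.003))/' step.py
python3 -m creep '[0,0.0003,-0.0001,0,0.015, 0.0001,0.0005,-0.0003,0,0.015,0.0001,0.0005,-0.0003,0,0.015,0.0001,0.0005,-0.0003,0,0.015,0.0001,0.0005,-0.0003,0,0.015]' | head -1; python3 step.py -0.004 0
```

```text
clock: 20.28
t 20.38 th [(0.0023, -0.001, 0.006), (0.014, 0.014, 0.014)] lever -0.4812 cmd -0.4860 F [ 4.8 -2.3 -1.7] gw 0.0202
state th 0.0075 w 0.0134 d 0.0566  lever_eq level -0.484  rms 0.0035
plan [-0.021  0.028 -0.012] th @.6,1.2,1.8 [0.014 0.003 0.001] w [-0.003 -0.017  0.003]
shift for -0.021 [ 0.0003  0.0028 -0.0015]
shift for -0.010 [ 0.0002  0.0013 -0.0007]
```

```bash
python3 -m creep '[0.0001,0.001,-0.0005,0,0.015, 0.0002,0.0019,-0.001,0,0.015,0.0002,0.0019,-0.001,0,0.015,0.0002,0.0019,-0.001,0,0.015,0.0002,0.0019,-0.001,0,0.015]' | head -1; python3 step.py -0.014 0
```

```text
clock: 20.8
t 20.90 th [(0.0207, 0.016, 0.025), (0.021, 0.016, 0.026)] lever -0.4926 cmd -0.5000 F [ 4.9 -2.2 -1.9] gw 0.0200
state th 0.0200 w 0.0112 d 0.0568  lever_eq level -0.485  rms 0.0038
plan [-0.007  0.025 -0.012] th @.6,1.2,1.8 [0.019 0.004 0.002] w [-0.016 -0.02   0.002]
shift for -0.007 [ 0.0001  0.0009 -0.0005]
shift for -0.004 [ 0.0001  0.0005 -0.0003]
```

```bash
python3 -m creep '[0.0002,0.0019,-0.0011,0,0.015, 0.0002,0.0019,-0.0011,0,0.015,0.0002,0.0019,-0.0011,0,0.015,0.0002,0.0019,-0.0011,0,0.015]' | head -1; python3 step.py -0.015 0
```

```text
clock: 21.23
t 21.33 th [(0.0188, 0.015, 0.022), (0.0173, 0.013, 0.022)] lever -0.5041 cmd -0.5150 F [ 4.8 -2.8  1.1] gw 0.0197
state th 0.0171 w -0.0239 d 0.0568  lever_eq level -0.484  rms 0.0038
plan [ 0.041 -0.031  0.012] th @.6,1.2,1.8 [-0.003  0.    -0.   ] w [-0.02   0.011 -0.005]
shift for 0.021 [-0.0003 -0.0027  0.0015]
shift for 0.041 [-0.0006 -0.0054  0.0029]
```

```bash
python3 -m creep '[-0.0001,-0.0012,0.0006,0,0.015, -0.0003,-0.0023,0.0012,0,0.015,-0.0004,-0.0035,0.0019,0,0.015,-0.0005,-0.0046,0.0025,0,0.015]' | head -1; python3 step.py 0.035 0
```

```text
clock: 21.67
t 21.77 th [(0.0087, 0.009, 0.008), (0.0049, 0.001, 0.009)] lever -0.4777 cmd -0.4800 F [ 5.1 -1.4 -2.7] gw 0.0198
state th 0.0055 w -0.0172 d 0.0568  lever_eq level -0.485  rms 0.0038
plan [-0.009  0.004 -0.002] th @.6,1.2,1.8 [0.002 0.001 0.   ] w [-0.001 -0.003  0.   ]
shift for -0.009 [ 0.0001  0.0012 -0.0006]
shift for -0.005 [ 0.0001  0.0007 -0.0003]
```

```bash
python3 -m creep '[0,0.0004,-0.0002,0,0.015, 0.0001,0.0008,-0.0004,0,0.015,0.0001,0.0012,-0.0006,0,0.015,0.0002,0.0016,-0.0008,0,0.015,0.0002,0.0016,-0.0008,0,0.015]' | head -1; python3 step.py -0.012 0
```

```text
clock: 22.18
t 22.28 th [(-0.0068, -0.004, -0.01), (-0.008, -0.006, -0.01)] lever -0.4856 cmd -0.4920 F [ 5.4 -1.4 -0.6] gw 0.0202
state th -0.0059 w -0.0143 d 0.0567  lever_eq level -0.484  rms 0.0041
plan [ 0.017 -0.023  0.01 ] th @.6,1.2,1.8 [-0.012 -0.002 -0.001] w [ 0.003  0.015 -0.002]
shift for 0.008 [-0.0001 -0.0011  0.0006]
shift for 0.017 [-0.0003 -0.0022  0.0012]
```

```bash
python3 -m creep '[-0.0001,-0.0009,0.0005,0,0.015, -0.0002,-0.0018,0.001,0,0.015,-0.0003,-0.0026,0.0014,0,0.015,-0.0003,-0.0026,0.0014,0,0.015]' | head -1; python3 step.py 0.02 0
```

```text
clock: 22.62
t 22.72 th [(-0.004, -0.008, -0.0), (-0.0058, -0.012, 0.001)] lever -0.4729 cmd -0.4720 F [ 6.3 -0.6 -3.9] gw 0.0205
state th -0.0061 w 0.0072 d 0.0568  lever_eq level -0.484  rms 0.0041
plan [-0.024  0.017 -0.007] th @.6,1.2,1.8 [0.003 0.    0.   ] w [ 0.009 -0.007  0.002]
shift for -0.024 [ 0.0004  0.0032 -0.0017]
shift for -0.012 [ 0.0002  0.0016 -0.0008]
```

```bash
python3 -m creep '[0.0001,0.0008,-0.0004,0,0.015, 0.0002,0.0016,-0.0008,0,0.015,0.0003,0.0024,-0.0012,0,0.015,0.0003,0.0026,-0.0014,0,0.015]' | head -1; python3 step.py -0.02 0
```

```text
clock: 23.05
t 23.15 th [(-0.0034, -0.0, -0.006), (-0.0031, -0.0, -0.006)] lever -0.4858 cmd -0.4920 F [ 5.6 -1.2 -2.1] gw 0.0200
state th -0.0030 w 0.0067 d 0.0566  lever_eq level -0.484  rms 0.0039
plan [ 0.003 -0.001  0.001] th @.6,1.2,1.8 [-0.001 -0.    -0.   ] w [ 0.001  0.001 -0.   ]
shift for 0.001 [-0.     -0.0001  0.0001]
shift for 0.003 [-0.     -0.0004  0.0002]
```

Very near balance; hold still.

```bash
python3 -m creep '[0,0,0,0,0.015,0,0,0,0,0.015,0,0,0,0,0.015,0,0,0,0,0.015,0,0,0,0,0.015]' | head -1; python3 step.py 0 0
```

```text
clock: 23.57
t 23.67 th [(0.0048, 0.009, 0.001), (0.0126, 0.01, 0.015)] lever -0.4859 cmd -0.4920 F [ 5.2 -2.4 -1.8] gw 0.0199
state th 0.0063 w 0.0077 d 0.0567  lever_eq level -0.484  rms 0.0043
plan [-0.007  0.013 -0.006] th @.6,1.2,1.8 [0.008 0.002 0.001] w [-0.004 -0.009  0.001]
shift for -0.007 [ 0.0001  0.0009 -0.0005]
shift for -0.003 [ 0.      0.0004 -0.0002]
```

```bash
python3 -m creep '[0.0001,0.0008,-0.0004,0,0.015,0.0002,0.0015,-0.0008,0,0.015,0.0002,0.0015,-0.0008,0,0.015,0.0002,0.0015,-0.0008,0,0.015]' | head -1; python3 step.py -0.011 0
```

```text
clock: 24.0
t 24.10 th [(0.0141, 0.011, 0.017), (0.0127, 0.008, 0.017)] lever -0.4945 cmd -0.5030 F [ 4.3 -2.9 -0.4] gw 0.0199
state th 0.0121 w -0.0018 d 0.0570  lever_eq level -0.485  rms 0.0035
plan [ 0.011 -0.001 -0.   ] th @.6,1.2,1.8 [0.006 0.002 0.001] w [-0.012 -0.004 -0.001]
shift for 0.005 [-0.0001 -0.0007  0.0004]
shift for 0.011 [-0.0002 -0.0014  0.0008]
```

```bash
python3 -m creep '[0,0,0,0,0.015,0,0,0,0,0.015,0,0,0,0,0.015,0,0,0,0,0.015]' | head -1; python3 step.py 0 0
```

```text
clock: 24.43
t 24.53 th [(0.0131, 0.011, 0.015), (0.0092, 0.004, 0.015)] lever -0.4944 cmd -0.5030 F [ 4.6 -3.7 -1.2] gw 0.0201
state th 0.0101 w -0.0157 d 0.0572  lever_eq level -0.486  rms 0.0024
plan [ 0.019 -0.015  0.006] th @.6,1.2,1.8 [-0.001  0.    -0.   ] w [-0.011  0.005 -0.002]
shift for 0.010 [-0.0002 -0.0013  0.0007]
shift for 0.019 [-0.0003 -0.0025  0.0014]
```

```bash
python3 -m creep '[-0.0001,-0.0008,0.0005,0,0.015,-0.0002,-0.0016,0.001,0,0.015,-0.0003,-0.0025,0.0014,0,0.015,-0.0003,-0.0025,0.0014,0,0.015]' | head -1; python3 step.py 0.019 0
```

```text
clock: 24.87
t 24.97 th [(0.0002, -0.005, 0.005), (0.0013, -0.006, 0.008)] lever -0.4814 cmd -0.4840 F [ 5.8 -0.9 -3.3] gw 0.0205
state th 0.0010 w -0.0115 d 0.0572  lever_eq level -0.485  rms 0.0025
plan [-0.003 -0.002  0.001] th @.6,1.2,1.8 [-0.001 -0.    -0.   ] w [ 0.001  0.001 -0.   ]
shift for -0.003 [ 0.      0.0004 -0.0002]
shift for -0.001 [ 0.      0.0001 -0.0001]
```

```bash
python3 -m creep '[0,0,0,0,0.015,0,0,0,0,0.015,0,0,0,0,0.015,0,0,0,0,0.015,0,0,0,0,0.015]' | head -1; python3 step.py 0 0
```

```text
clock: 25.38
t 25.48 th [(-0.0024, 0.0, -0.005), (-0.0011, 0.003, -0.005)] lever -0.4814 cmd -0.4840 F [ 5.6 -1.3 -3.2] gw 0.0200
state th -0.0012 w 0.0027 d 0.0572  lever_eq level -0.485  rms 0.0025
plan [-0.009  0.008 -0.003] th @.6,1.2,1.8 [0.002 0.    0.   ] w [ 0.003 -0.004  0.001]
shift for -0.009 [ 0.0001  0.0012 -0.0006]
shift for -0.005 [ 0.0001  0.0007 -0.0004]
```

```bash
python3 -m creep '[0.0001,0.0006,-0.0003,0,0.015,0.0001,0.0012,-0.0006,0,0.015,0.0001,0.0012,-0.0006,0,0.015,0.0001,0.0012,-0.0006,0,0.015,0.0001,0.0012,-0.0006,0,0.015]' | head -1; python3 step.py -0.009 0
```

```text
clock: 25.9
t 26.00 th [(0.0057, 0.009, 0.002), (0.0092, 0.01, 0.008)] lever -0.4866 cmd -0.4930 F [ 5.9 -1.7 -1.9] gw 0.0201
state th 0.0059 w 0.0082 d 0.0572  lever_eq level -0.486  rms 0.0026
plan [-0.008  0.014 -0.006] th @.6,1.2,1.8 [0.008 0.002 0.001] w [-0.004 -0.01   0.001]
shift for -0.008 [ 0.0001  0.001  -0.0006]
shift for -0.004 [ 0.0001  0.0005 -0.0003]
```

```bash
python3 -m creep '[0.0001,0.0008,-0.0004,0,0.015,0.0002,0.0018,-0.001,0,0.015,0.0002,0.0018,-0.001,0,0.015,0.0002,0.0018,-0.001,0,0.015,0.0002,0.0018,-0.001,0,0.015]' | head -1; python3 step.py -0.013 0
```

```text
clock: 26.42
t 26.52 th [(-0.0001, 0.0, -0.001), (0.0002, 0.004, -0.003)] lever -0.4975 cmd -0.5060 F [ 5.4 -3.2  0. ] gw 0.0202
state th 0.0008 w -0.0195 d 0.0572  lever_eq level -0.485  rms 0.0028
plan [ 0.037 -0.037  0.015] th @.6,1.2,1.8 [-0.013 -0.002 -0.001] w [-0.007  0.02  -0.004]
shift for 0.018 [-0.0003 -0.0024  0.0013]
shift for 0.037 [-0.0006 -0.0049  0.0026]
```

```bash
python3 -m creep '[-0.0003,-0.0024,0.0013,0,0.015,-0.0006,-0.0048,0.0026,0,0.015,-0.0006,-0.0048,0.0026,0,0.015,-0.0006,-0.0048,0.0026,0,0.015]' | head -1; python3 step.py 0.036 0
```

```text
clock: 26.85
t 26.95 th [(-0.0056, -0.011, -0.0), (-0.0053, -0.011, 0.0)] lever -0.4691 cmd -0.4700 F [ 6.8 -0.8 -3.4] gw 0.0200
state th -0.0062 w 0.0003 d 0.0571  lever_eq level -0.485  rms 0.0026
plan [-0.029  0.019 -0.007] th @.6,1.2,1.8 [0.003 0.    0.   ] w [ 0.011 -0.008  0.003]
shift for -0.029 [ 0.0004  0.0038 -0.002 ]
shift for -0.015 [ 0.0002  0.002  -0.001 ]
```

```bash
python3 -m creep '[0.0001,0.0007,-0.0004,0,0.015,0.0002,0.0014,-0.0007,0,0.015,0.0003,0.0021,-0.0011,0,0.015,0.0003,0.0026,-0.0014,0,0.015]' | head -1; python3 step.py -0.02 0
```

```text
clock: 27.28
t 27.38 th [(-0.0064, -0.005, -0.008), (-0.0053, -0.003, -0.008)] lever -0.4846 cmd -0.4900 F [ 4.9 -2.6 -2.1] gw 0.0202
state th -0.0036 w 0.0108 d 0.0571  lever_eq level -0.485  rms 0.0026
plan [-0.005  0.006 -0.002] th @.6,1.2,1.8 [0.001 0.    0.   ] w [ 0.003 -0.002  0.001]
shift for -0.005 [ 0.0001  0.0007 -0.0004]
shift for -0.002 [ 0.      0.0003 -0.0001]
```

```bash
python3 -m creep '[0,0.0002,-0.0001,0,0.015,0,0.0003,-0.0001,0,0.015,0,0.0003,-0.0001,0,0.015,0,0.0003,-0.0001,0,0.015,0,0.0003,-0.0001,0,0.015]' | head -1; python3 step.py -0.002 0
```

```text
clock: 27.8
t 27.90 th [(0.0113, 0.012, 0.01), (0.0084, 0.013, 0.004)] lever -0.4852 cmd -0.4920 F [ 5.7 -2.2 -1.7] gw 0.0197
state th 0.0087 w 0.0176 d 0.0573  lever_eq level -0.486  rms 0.0029
plan [-0.019  0.029 -0.013] th @.6,1.2,1.8 [0.016 0.003 0.001] w [-0.005 -0.019  0.003]
shift for -0.019 [ 0.0003  0.0025 -0.0014]
shift for -0.010 [ 0.0002  0.0013 -0.0007]
```

```bash
python3 -m creep '[0.0003,0.0022,-0.0012,0,0.015,0.0003,0.0022,-0.0012,0,0.015,0.0003,0.0022,-0.0012,0,0.015,0.0003,0.0022,-0.0012,0,0.015,0.0003,0.0022,-0.0012,0,0.015]' | head -1; python3 step.py -0.017 0
```

```text
clock: 28.32
t 28.42 th [(0.0108, 0.008, 0.014), (0.0106, 0.008, 0.013)] lever -0.4998 cmd -0.5090 F [ 6.3 -2.8 -0.5] gw 0.0201
state th 0.0108 w -0.0102 d 0.0572  lever_eq level -0.486  rms 0.0029
plan [ 0.027 -0.018  0.007] th @.6,1.2,1.8 [-0.001  0.     0.   ] w [-0.014  0.006 -0.003]
shift for 0.013 [-0.0002 -0.0017  0.0009]
shift for 0.027 [-0.0004 -0.0035  0.0019]
```

Held level for over 7 s (21.4–28.4 s within about 0.015 rad); now lowering.

```bash
python3 -m creep '[-0.0002,-0.0017,0.0009,0,0.015,-0.0004,-0.0034,0.0019,0,0.015,-0.0006,-0.0052,0.0028,0,0.015,-0.0006,-0.0052,0.0028,0,0.015]' | head -1; python3 step.py 0.04 0.15 0.06
```

```text
clock: 28.75
t 28.85 th [(0.0027, -0.003, 0.008), (0.0029, -0.002, 0.008)] lever -0.4693 cmd -0.4690 F [ 6.6 -1.1 -4.7] gw 0.0199
state th 0.0046 w 0.0093 d 0.0571  lever_eq level -0.485  rms 0.0029
plan [-0.012 -0.015 -0.009] th @.6,1.2,1.8 [0.026 0.062 0.096] w [0.054 0.062 0.05 ]
shift for -0.012 [ 0.0002  0.0016 -0.0008]
shift for -0.006 [ 0.0001  0.0008 -0.0004]
```

```bash
python3 -m creep '[0,0.0002,-0.0001,0,0.015,0,0.0004,-0.0002,0,0.015,0,0.0006,-0.0003,0,0.015,0.0001,0.0008,-0.0004,0,0.015,0.0001,0.0008,-0.0004,0,0.015]' | head -1; python3 step.py -0.006 0.15 0.06
```

```text
clock: 29.27
t 29.37 th [(0.0144, 0.012, 0.017), (0.0153, 0.011, 0.019)] lever -0.4733 cmd -0.4750 F [ 6.7 -1.  -3.9] gw 0.0201
state th 0.0196 w 0.0518 d 0.0570  lever_eq level -0.485  rms 0.0029
plan [-0.031  0.014 -0.033] th @.6,1.2,1.8 [0.058 0.088 0.122] w [0.061 0.052 0.045]
shift for -0.031 [ 0.0005  0.0041 -0.0022]
shift for -0.015 [ 0.0002  0.002  -0.001 ]
```

```bash
python3 -m creep '[0.0001,0.001,-0.0006,0,0.015,0.0003,0.002,-0.0011,0,0.015,0.0004,0.003,-0.0016,0,0.015,0.0005,0.0041,-0.0022,0,0.015,0.0005,0.0041,-0.0022,0,0.015]' | head -1; python3 step.py -0.031 0.2 0.06
```

```text
clock: 29.78
t 29.88 th [(0.0405, 0.035, 0.046), (0.0419, 0.037, 0.047)] lever -0.4975 cmd -0.5060 F [ 4.8 -3.5 -0.9] gw 0.0201
state th 0.0463 w 0.0462 d 0.0571  lever_eq level -0.485  rms 0.0029
plan [ 0.011 -0.02  -0.006] th @.6,1.2,1.8 [0.072 0.107 0.141] w [0.048 0.062 0.051]
shift for 0.005 [-0.0001 -0.0007  0.0004]
shift for 0.011 [-0.0002 -0.0014  0.0008]
```

```bash
python3 -m creep '[0,0,0,0,0.015,0,0,0,0,0.015,0,0,0,0,0.015,0,0,0,0,0.015,0,0,0,0,0.015,0,0,0,0,0.015]' | head -1; python3 step.py 0 0.2 0.06
```

```text
clock: 30.38
t 30.48 th [(0.0618, 0.057, 0.066), (0.0638, 0.061, 0.067)] lever -0.4974 cmd -0.5060 F [ 5.7 -1.8 -1. ] gw 0.0197
state th 0.0647 w 0.0258 d 0.0568  lever_eq level -0.485  rms 0.0022
plan [ 0.012 -0.024 -0.005] th @.6,1.2,1.8 [0.083 0.118 0.149] w [0.043 0.062 0.046]
shift for 0.006 [-0.0001 -0.0008  0.0004]
shift for 0.012 [-0.0002 -0.0016  0.0009]
```

```bash
python3 -m creep '[-0.0001,-0.001,0.0005,0,0.015,-0.0002,-0.0019,0.001,0,0.015,-0.0003,-0.0024,0.0013,0,0.015,-0.0003,-0.0024,0.0013,0,0.015,-0.0003,-0.0024,0.0013,0,0.015]' | head -1; python3 step.py 0.018 0.22 0.06
```

```text
clock: 30.9
t 31.00 th [(0.0849, 0.081, 0.089), (0.0902, 0.088, 0.092)] lever -0.4843 cmd -0.4880 F [ 5.1 -1.7 -1.2] gw 0.0201
state th 0.0893 w 0.0589 d 0.0569  lever_eq level -0.485  rms 0.0027
plan [-0.045  0.036 -0.043] th @.6,1.2,1.8 [0.131 0.15  0.184] w [0.055 0.038 0.049]
shift for -0.045 [ 0.0007  0.0059 -0.0033]
shift for -0.023 [ 0.0003  0.003  -0.0017]
```

```bash
python3 -m creep '[0.0002,0.0017,-0.0009,0,0.015,0.0004,0.0034,-0.0018,0,0.015,0.0006,0.005,-0.0028,0,0.015,0.0006,0.005,-0.0028,0,0.015,0.0006,0.005,-0.0028,0,0.015]' | head -1; python3 step.py -0.038 0.22 0.06
```

```text
clock: 31.42
t 31.52 th [(0.1199, 0.12, 0.12), (0.1223, 0.122, 0.123)] lever -0.5127 cmd -0.5260 F [ 5.1 -4.9  1.6] gw 0.0201
state th 0.1262 w 0.0616 d 0.0572  lever_eq level -0.485  rms 0.0014
plan [ 0.004 -0.024  0.002] th @.6,1.2,1.8 [0.159 0.194 0.211] w [0.057 0.048 0.014]
shift for 0.002 [-0.     -0.0003  0.0002]
shift for 0.004 [-0.0001 -0.0005  0.0003]
```

```bash
python3 -m creep '[0,0.0004,-0.0002,0,0.015,0.0001,0.0008,-0.0004,0,0.015,0.0001,0.0013,-0.0007,0,0.015,0.0001,0.0013,-0.0007,0,0.015,0.0001,0.0013,-0.0007,0,0.015]' | head -1; python3 step.py -0.01 0.22 0.05
```

```text
clock: 31.93
t 32.03 th [(0.1385, 0.138, 0.139), (0.141, 0.14, 0.142)] lever -0.5173 cmd -0.5360 F [ 3.8 -6.1  1.6] gw 0.0200
state th 0.1447 w 0.0319 d 0.0570  lever_eq level -0.485  rms 0.0021
plan [ 0.013 -0.026 -0.   ] th @.6,1.2,1.8 [0.162 0.191 0.208] w [0.037 0.045 0.016]
shift for 0.006 [-0.0001 -0.0008  0.0005]
shift for 0.013 [-0.0002 -0.0017  0.001 ]
```

```bash
python3 -m creep '[-0.0001,-0.0008,0.0005,0,0.015,-0.0002,-0.0017,0.001,0,0.015,-0.0002,-0.0017,0.001,0,0.015,-0.0002,-0.0017,0.001,0,0.015,-0.0002,-0.0017,0.001,0,0.015]' | head -1; python3 step.py 0.013 0.22 0.05
```

```text
clock: 32.45
t 32.55 th [(0.1479, 0.146, 0.15), (0.1484, 0.146, 0.151)] lever -0.5088 cmd -0.5230 F [ 3.8 -4.2  0.5] gw 0.0201
state th 0.1523 w 0.0260 d 0.0568  lever_eq level -0.484  rms 0.0026
plan [-0.002 -0.024  0.006] th @.6,1.2,1.8 [0.173 0.202 0.214] w [0.045 0.038 0.008]
shift for -0.002 [ 0.      0.0003 -0.0002]
shift for -0.001 [ 0.      0.0001 -0.0001]
```

```bash
python3 -m creep '[0,0,0,0,0.015,0,0,0,0,0.015,0,0,0,0,0.015,0,0,0,0,0.015,0,0,0,0,0.015]' | head -1; python3 step.py 0 0.22 0.05
```

```text
clock: 32.97
t 33.07 th [(0.1558, 0.155, 0.156), (0.1582, 0.157, 0.16)] lever -0.5086 cmd -0.5230 F [ 5.  -5.4  0.3] gw 0.0205
state th 0.1614 w 0.0324 d 0.0565  lever_eq level -0.484  rms 0.0029
plan [-0.007 -0.022  0.012] th @.6,1.2,1.8 [0.186 0.211 0.217] w [0.047 0.028 0.001]
shift for -0.007 [ 0.0001  0.0009 -0.0005]
shift for -0.004 [ 0.0001  0.0005 -0.0003]
```

```bash
python3 -m creep '[0,0,0,0,0.015,0,0,0,0,0.015,0,0,0,0,0.015,0,0,0,0,0.015,0,0,0,0,0.015,0,0,0,0,0.015]' | head -1; python3 step.py 0 0.22 0.05
```

```text
clock: 33.57
t 33.67 th [(0.1758, 0.174, 0.177), (0.1784, 0.177, 0.18)] lever -0.5088 cmd -0.5230 F [ 4.6 -4.3  1.3] gw 0.0197
state th 0.1816 w 0.0487 d 0.0562  lever_eq level -0.483  rms 0.0022
plan [-0.037  0.031 -0.017] th @.6,1.2,1.8 [0.21  0.212 0.218] w [ 0.029 -0.002  0.011]
shift for -0.037 [ 0.0005  0.0047 -0.0029]
shift for -0.018 [ 0.0003  0.0023 -0.0014]
```

```bash
python3 -m creep '[0.0001,0.0012,-0.0007,0,0.015,0.0003,0.0023,-0.0014,0,0.015,0.0003,0.0026,-0.0016,0,0.015,0.0003,0.0026,-0.0016,0,0.015,0.0003,0.0026,-0.0016,0,0.015]' | head -1; python3 step.py -0.02 0.22 0.05
```

```text
clock: 34.08
t 34.18 th [(0.193, 0.19, 0.196), (0.1942, 0.191, 0.197)] lever -0.5227 cmd -0.5430 F [ 4.  -6.1  2.7] gw 0.0201
state th 0.1983 w 0.0353 d 0.0558  lever_eq level -0.482  rms 0.0014
plan [-0.008  0.006 -0.002] th @.6,1.2,1.8 [0.214 0.218 0.219] w [0.016 0.002 0.002]
shift for -0.008 [ 0.0001  0.001  -0.0006]
shift for -0.004 [ 0.0001  0.0005 -0.0003]
```

Ideal landing rate; hold, letting it touch down.

```bash
python3 -m creep '[0,0,0,0,0.015,0,0,0,0,0.015,0,0,0,0,0.015,0,0,0,0,0.015,0,0,0,0,0.015,0,0,0,0,0.015]' | head -1; python3 step.py 0 0.22 0.05
```

```text
clock: 34.68
t 34.78 th [(0.1984, 0.196, 0.201), (0.1997, 0.198, 0.201)] lever -0.5227 cmd -0.5430 F [ 3.6 -5.3  3.2] gw 0.0200
state th 0.2033 w 0.0128 d 0.0554  lever_eq level -0.481  rms 0.0028
plan [ 0.002 -0.008  0.004] th @.6,1.2,1.8 [0.21  0.217 0.219] w [ 0.012  0.009 -0.   ]
shift for 0.001 [-0.     -0.0001  0.0001]
shift for 0.002 [-0.     -0.0003  0.0002]
```

```bash
python3 -m creep '[-0.0001,-0.0008,0.0005,0,0.015,-0.0002,-0.0016,0.0009,0,0.015,-0.0003,-0.0024,0.0014,0,0.015,-0.0003,-0.0024,0.0014,0,0.015,-0.0003,-0.0024,0.0014,0,0.015,-0.0003,-0.0024,0.0014,0,0.015]' | head -1; python3 step.py 0.018 0.22 0.05
```

```text
clock: 35.28
t 35.38 th [(0.2019, 0.2, 0.204), (0.204, 0.201, 0.207)] lever -0.5100 cmd -0.5250 F [ 3.9 -4.8  1.1] gw 0.0204
state th 0.2065 w 0.0266 d 0.0551  lever_eq level -0.480  rms 0.0029
plan [-0.035  0.029 -0.011] th @.6,1.2,1.8 [0.225 0.22  0.22 ] w [ 0.016 -0.012  0.004]
shift for -0.035 [ 0.0005  0.0045 -0.0027]
shift for -0.017 [ 0.0003  0.0022 -0.0013]
```

```bash
python3 -m creep '[0,0,0,0,0.015,0,0,0,0,0.015,0,0,0,0,0.015,0,0,0,0,0.015,0,0,0,0,0.015,0,0,0,0,0.015,0,0,0,0,0.015,0,0,0,0,0.015]' | head -1; python3 step.py 0 0.22 0.05
```

```text
clock: 36.05
t 36.15 th [(0.2248, 0.219, 0.23), (0.2243, 0.22, 0.229)] lever -0.5099 cmd -0.5250 F [ 4.5 -5.   0.6] gw 0.0202
-0.05 [ 0.0007  0.0064 -0.0039]
-0.03 [ 0.0004  0.0038 -0.0023]
0.05 [-0.0008 -0.0065  0.0036]
```

Touched down softly (~0.03 rad/s). Relax the lever slowly towards upright, then release and retreat.

```bash
python3 -m creep '[-0.0004,-0.0032,0.0018,0,0.015,-0.0008,-0.0065,0.0036,0,0.015,-0.0011,-0.0098,0.0053,0,0.015,-0.0015,-0.0132,0.0069,0,0.015,-0.0019,-0.0167,0.0084,0,0.015,-0.0023,-0.0201,0.0098,0,0.015,-0.0027,-0.0236,0.0111,0,0.015,-0.0031,-0.0271,0.0123,0,0.015]' | head -1
python3 -m creep '[-0.0005,-0.0045,0.0014,0,0.015,-0.001,-0.009,0.0027,0,0.015,-0.0016,-0.0135,0.0039,0,0.015,-0.0021,-0.018,0.0049,0,0.015,-0.0026,-0.0226,0.0057,0,0.015,-0.0031,-0.0272,0.0064,0,0.015,-0.0037,-0.0318,0.007,0,0.015,-0.0042,-0.0364,0.0074,0,0.015,-0.0042,-0.0364,0.0074,0,0.015,-0.0042,-0.0364,0.0074,0,0.015]'; python3 step.py 0.45 0.22
```

```text
clock: 36.82
clock: 37.65
eef_pos: [0.5478, -0.0182, 0.2455]
tool_rot: [0.056, 0.998, 0.003, 0.003]
ft_force: [2.7, 2.6, 10.1]
grip_width: 0.0198
grasp_force: 60.7
t 37.75 th [(0.2292, 0.224, 0.234), (0.2291, 0.224, 0.234)] lever -0.0876 cmd -0.0750 F [ 2.5  4.  11. ] gw 0.0200
-0.05 [ 0.0009  0.0074 -0.0007]
-0.03 [ 0.0005  0.0045 -0.0004]
0.05 [-0.0009 -0.0074  0.0004]
```

```bash
python3 -m creep '[0,0,0,0,0.06,0,0,0,0,0.06,0,0,0,0,0.06,0,0,0,0,0.06,0,0,0,0,0.06]' | sed -n '1p;4,6p'
python3 -m creep '[0,0,0.01,0,0.06,0,0,0.025,0,0.06,0,0,0.05,0,0.06,0,0,0.075,0,0.06,0,0,0.1,0,0.06,-0.02,0,0.125,0,0.06,-0.04,0,0.15,0,0.06,-0.06,0,0.15,0,0.06,-0.08,0,0.15,0,0.06,-0.1,0,0.15,0,0.06]'
python3 - <<'E'
from est import *
c=snap('scene'); R=pickle.load(open('ref.pkl','rb'))['scene']; print(angle('scene',R,c)); save(c,'end.png')
E
```

```text
clock: 38.17
ft_force: [-0.1, -0.2, -0.8]
grip_width: 0.0598
grasp_force: 0.0
clock: 39.0
eef_pos: [0.4456, -0.0207, 0.3934]
tool_rot: [0.056, 0.998, 0.0, 0.001]
ft_force: [-0.1, 0.4, -0.1]
grip_width: 0.0602
grasp_force: 0.0
[(np.float64(0.2151), 0.759), (np.float64(0.2203), 0.999), (np.float64(0.2177), 0.879)]
```

View pics/end.png

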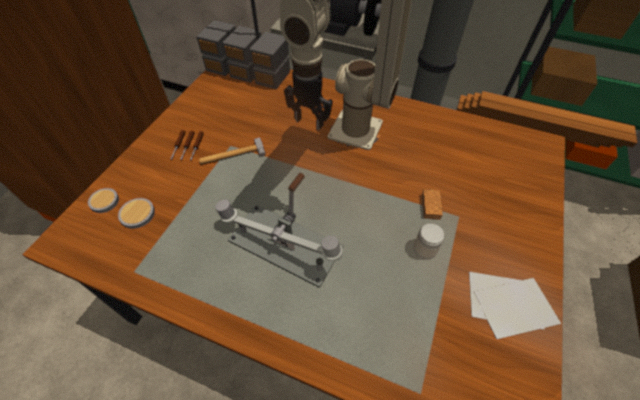

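The picture shows the beam back on its starting post (load at (225,210), counterweight at (331,247), angle 0.220), the lever standing free at (297,182), and the bystanders unmoved.

```bash
python3 -c "
from workcell import bot
print(bot.job_done())"
```

```text
the job is handed in; nothing more can be done
None
```

The beam was lifted, held level for about 7 s (within about 0.015 rad by my camera estimate), lowered softly onto its starting post and the lever released; the job was handed in at about 39 s.

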